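# Load a chamber slide into the heated station and start it

## Task

Load the blue slide for warming: swing up the clear cover of the heated station, take the blue chamber slide from the tray, set it in the station's free pocket and press it down past the spring balls until it sits fully home, its frame flush with the bed. Then shut the cover and, with it shut, press the green start button all the way in. Leave the orange and grey slides and the other things on the bench where they are.

Things in the scene. Friction and masses are not known exactly. Their poses are not given: they have to be found in the camera images.
- slide_blue: Lidded eight-chamber slide on a blue carrier frame, loose, about 45 g (30 to 65). Frame 76 (x) x 26 (y) x 9 mm; on it stands the chamber block with flat lid, 69 x 22 mm, from 9 to 22 mm above the underside, which is where to grip it (across y, 22 mm). The lid is firm. Origin: centre of the underside, x along the slide, z up. It lies flat in the tray; either way round is right in the pocket.
- slide_orange: Like slide_blue but on an orange frame, lies in the tray about 90 mm beside it (either place); to be left alone.
- slide_grey: Like slide_blue but on a dark grey frame, already fully home in the station's other pocket (centre 76 mm to +y of the free one, station axes); to be left alone.
- tray: Grey flat tray, fixed, 150 (x) x 220 (y) mm, floor 3 mm thick, rim 13 mm high, holding the blue and orange slides. Origin: centre of its underside on the bench.
- station: Heated slide station, fixed: white housing with a grey metal bed, 236 (x, from -111 to +125) x 270 (y) mm, bed top 62 mm above the bench. Origin on the bench below the pockets' mid-length; x along the pockets, away from the robot, towards the cover's hinge; z up. Two slide pockets lie in the bed under the cover; a control strip runs along its -y side.
- pocket_floor (a point): Centre of the free pocket's floor, axes as the station's. Pocket 77.5 (x) x 28.5 (y) mm, 9 mm deep, 2 mm chamfer at its mouth: a slide that is home has its frame flush with the bed, its lid 13 mm above. A spring ball in each end wall, 3 mm above the floor, juts out 2 mm: a slide laid in rests on them about 5 mm too high; 5 to 8 N on the middle of its lid sends it home, where it stays.
- cover (a joint): Angle of the station's clear cover (175 x 186 x 32 mm, 150 g): 0 shut, 1.6 rad fully open, standing upright. It starts shut. The hinge is damped and a little stiff: about 1 N lifts the tab; left above about 0.9 rad the cover stays where it is, left below about 0.7 rad it sinks shut under its own weight in about 1 s.
- cover_hinge (a point): Point on the cover's hinge line, at the far (+x) lower edge of the cover, fixed; the line runs along the station's y. The near edge rises as the cover opens.
- cover_tab (a point): Grip point in the blue tab that sticks out of the middle of the cover's near edge: 16 mm wide (along y), 8 mm thick, 42 mm long; the point lies 28 mm out from the cover's edge, 203 mm from the hinge line and (cover shut) 28 mm above it, 29 mm above the bed. It moves with the cover. Pinched across y, it can turn between the fingers as the cover swings.
- start (a joint): Travel of the green start button: 0 out, 0.005 m fully in; springs back; about 5 N.
- start_top (a point): Centre of the top of the green push button (22 mm across, in a grey collar) on the station's control strip; it is pressed straight down. With the button out the point is 21 mm above the strip, whose top is level with the bed.
- well_plate: Bystander: lidded clear twelve-well plate, 128 x 86 x 21 mm, loose, at the back of the bench. Origin: centre of the underside.
- spray_bottle: Bystander: white spray bottle, 70 mm across, 193 mm tall, loose, back left. Origin: centre of the underside.
- jar: Bystander: jar with blue cap, 56 mm across, 75 mm tall, loose, at the back. Origin: centre of the underside.
- forceps: Bystander: steel forceps, 134 mm long, 6 mm high, loose, lying at the back of the bench. Origin: on their underside, near the middle.

How it is judged:
By the outcome, as a careful person would: the job done as asked, in the order asked, and still so for the second after the job is handed in, with the robot touching nothing.
It also fails if it takes over 67 s, if anything falls off the work surface, if the arm or the gripper's body presses on something with over 40 N, if the wrist force passes 120 N, or if a joint passes its speed limit or range.

## Robot

A 6-joint arm with a two-finger parallel gripper is mounted at the origin on the work surface. World frame = base frame: x ahead of the robot, y to its left, z up, the work surface at z = 0. Lengths are in m, angles in rad, forces in N, time in s.
With the tool pointing down it reaches from about 0.275 to 1 m from the base axis. Payload 8.4 kg.
Tool frame: the origin (TCP) lies midway between the tips of the shut fingers; the grasp point (between the pads) lies 19 mm behind it; x points along the fingers, z is the direction in which the jaws open and shut, and the axes are right-handed (so a half turn about x gives the same grasp; the last joint's range is limited). The gripper opens to 85 mm and grips with 20 to 120 N. Pads are 22 mm wide; open, the fingers measure 114 mm over their backs; the gripper's body (76 mm by 85 mm) begins 54 mm behind the grasp point. The pads swing forward as they close: fully open they stand 13 mm farther back than shut.
Start: joints at [-1.118, 0.353, 1.633, -0, 1.155, -0.002], TCP at [0.275, -0.561, 0.231] pointing down, gripper open.
Joint ranges: [-2.63, 2.63], [-0.92, 2.1], [0.06, 2.66], [-1.3, 4.44], [0, 2.69], [-3.02, 3.02]. Speed limits (rad/s): [2.22, 2.22, 2.79, 3.14, 3.14, 3.14].

## Interface

Orientations are given as a unit quaternion [x, y, z, w].
In Python, from cell import readout, viewer, hand_in gives the robot as it stands.
- The arm moves only by the tool step_arm, never from a script. Its argument "steps" is a list of rows, each an object with "travel": the shift along the world's x, y, z in mm, a list of three; "dr": the turn, a rotation vector about the world's x, y, z in rad, a list of three; "jaw": the gripper's target within -1 to 1 (shut at 1, half-way at 0, fully open at -1). A call has 1 to 10 rows; each row shifts and turns the pose as measured when the row begins; what a row does not reach is not made up. A row lasts 1/8 s, in which the tool goes at most 62.5 mm and 10.7 degrees, less where a joint would pass 70% of its speed; a pose out of reach is approached as far as the arm can. A call is refused whole if a number of a shift passes 62.5 or a number of a turn 0.188, either way. A call with a gripper value outside its range is refused whole. The fingers move at their own pace and stop on an object; "force" is the grip in N (left out, the last holds). Time passes only in rows, so rows that do not move let the fingers close. It gives the time, the measured TCP pose, the force and the opening at its end, in the units of the state.
- readout.state(): the state, without advancing time (a new reading comes with each control period).
- viewer.capture(name): name is "scene" or "top"; returns a dict with "frame" (420x560x3 uint8, red, green, blue), "mtx" (3x3 intrinsics, pixels), "T" (4x4, takes a point from camera to world coordinates). Camera axes: x right, y up, looking along -z (the intrinsics and any distortion apply to the point x, -y, -z); pixel columns grow to the right and rows downward; lengths in m; the calibration is good to about 2 mm. A picture is of the moment at which its call begins. There is no depth.
- hand_in(): hands the job in, once; it reports no verdict.
The state is a dict: "clock": time; "q": joint angles; "dq": joint speeds; "joint_efforts": joint torques, N m; "tcp_pos": TCP position; "ee_rot": TCP orientation; "wrist_force": force on the tool from outside, world axes, zero at the start; "ft_torque": the same for the moment, N m; "width": finger opening in m.
Only numpy, scipy, OpenCV 4.12 (cv2) and the standard library are available. Lean on these libraries where they do the work, as an engineer would, in place of code of your own. Each camera call takes 0.05 s, during which the arm holds its last target.

## Working session

There is one attempt and no reset: what is moved stays moved. The work goes in short steps, Python scripts to look and compute and a tool call to move; the robot and the scene stay as the last step left them, time stands still between calls to the robot, and variables do not carry over. Pictures are saved under pics/ and viewed, and the job is handed in when it is done.

Besides the shell and the picture viewer there is one more tool, called after "Emit:" as name([rows], argument=value, ...), one row to a line, values as JSON. step_arm: Moves the arm, as the interface text tells. Its arguments: {"type":"object","properties":{"steps":{"type":"array","items":{"type":"object","properties":{"travel":{"type":"array","items":{"type":"number"}},"dr":{"type":"array","items":{"type":"number"}},"jaw":{"type":"number"}}}},"force":{"type":"number"}},"required":["steps"]}

```bash
ls; mkdir -p pics; python3 - <<'E'
from cell import readout, viewer
import cv2, numpy as np
s=readout.state(); print(s)
for n in("scene","top"):
    c=viewer.capture(n); np.savez(f"pics/{n}0.npz",**{k:c[k] for k in("frame","mtx","T")}); print({k:v for k,v in c.items() if k!="frame"})
    cv2.imwrite(f"pics/{n}0.png",c["frame"][:,:,::-1])
E
```

```text
pics
{'clock': 0.0, 'q': array([-1.11839958e+00,  3.53692880e-01,  1.63412015e+00,  1.22574539e-05,
        1.15520442e+00, -2.40350024e-03]), 'dq': array([ 0.00120642,  0.00069952,  0.00013024,  0.00016953, -0.00138239,
       -0.0007513 ]), 'joint_efforts': array([ 1.62661243e-03, -6.05239391e+01, -3.42075098e+01,  4.11773053e-04,
        9.22685053e-03, -4.30575665e-05]), 'tcp_pos': array([ 0.27434688, -0.56104258,  0.23053973]), 'ee_rot': array([ 0.37467774,  0.60027408, -0.37413552,  0.59942492]), 'wrist_force': array([ 0.40533388,  0.03594195, -0.61760496]), 'ft_torque': array([-0.02090604, -0.02118308, -0.03139995]), 'width': 0.085362615391241}
{'mtx': array([[417.75544298,   0.        , 278.3338437 ],
       [  0.        , 417.75544298, 205.1438371 ],
       [  0.        ,   0.        ,   1.        ]]), 'T': array([[ 0.63689002, -0.44085507,  0.63246969,  1.27779973],
       [ 0.77094756,  0.36066629, -0.52493779, -0.51203893],
       [ 0.00331099,  0.82192861,  0.5695809 ,  0.66207702],
       [ 0.        ,  0.        ,  0.        ,  1.        ]])}
{'mtx': array([[381.58115277,   0.        , 279.05390855],
       [  0.        , 381.58115277, 209.33662086],
       [  0.        ,   0.        ,   1.        ]]), 'T': array([[ 0.02814473,  0.99569887, -0.08827019,  0.52781534],
       [-0.99878355,  0.03158851,  0.0378628 ,  0.05364128],
       [ 0.04048827,  0.08709718,  0.9953767 ,  1.03049247],
       [ 0.        ,  0.        ,  0.        ,  1.        ]])}
```

View pics/scene0.png

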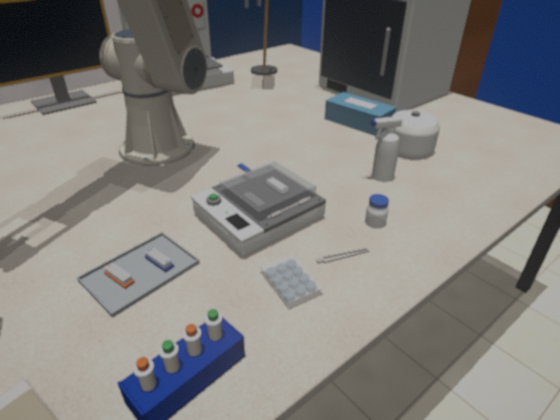

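View pics/top0.png

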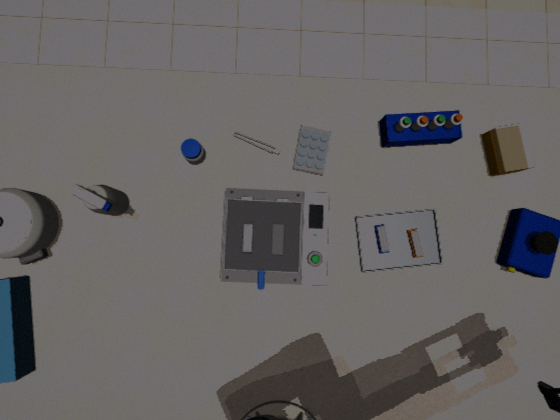

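The top view shows the station at about (275,237), its blue tab at (261,280), the green button at (315,258), the blue slide at (382,239) and the orange slide at (415,243). I'll zoom in for accuracy.

```bash
cat > h.py <<'E'
import numpy as np, cv2
from cell import readout, viewer
def load(n): 
    d=np.load(f"pics/{n}.npz"); return d
def ray(d,u,v):
    K,T=d["mtx"],d["T"]; p=np.array([(u-K[0,2])/K[0,0],-(v-K[1,2])/K[1,1],-1.]); return T[:3,3],T[:3,:3]@p
def at(d,u,v,z):
    o,r=ray(d,u,v); return o+r*(z-o[2])/r[2]
def proj(d,P):
    K,T=d["mtx"],d["T"]; p=T[:3,:3].T@(np.asarray(P)-T[:3,3]); return np.array([K[0,0]*p[0]/-p[2]+K[0,2],K[1,1]*-p[1]/-p[2]+K[1,2]])
def snap(n,tag,crop=None,s=1):
    c=viewer.capture(n); np.savez(f"pics/{tag}.npz",**{k:c[k] for k in("frame","mtx","T")})
    save(c["frame"],tag,crop,s); return c
def save(f,tag,crop=None,s=1):
    if crop: u0,v0,u1,v1=crop; f=f[v0:v1,u0:u1]
    f=cv2.resize(f,None,fx=s,fy=s,interpolation=cv2.INTER_CUBIC)
    cv2.imwrite(f"pics/{tag}.png",f[:,:,::-1])
E
python3 - <<'E'
from h import *
d=load("top0"); save(d["frame"],"t1",(210,180,340,295),5); save(d["frame"],"t2",(345,200,450,280),7)
d=load("scene0"); save(d["frame"],"s1",(180,150,340,260),5)
E
```

```text
(no output)
```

View pics/t1.png

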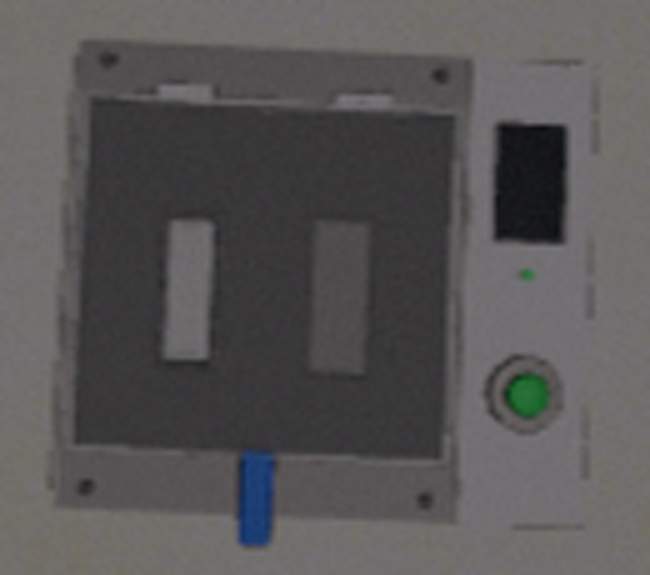

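View pics/t2.png

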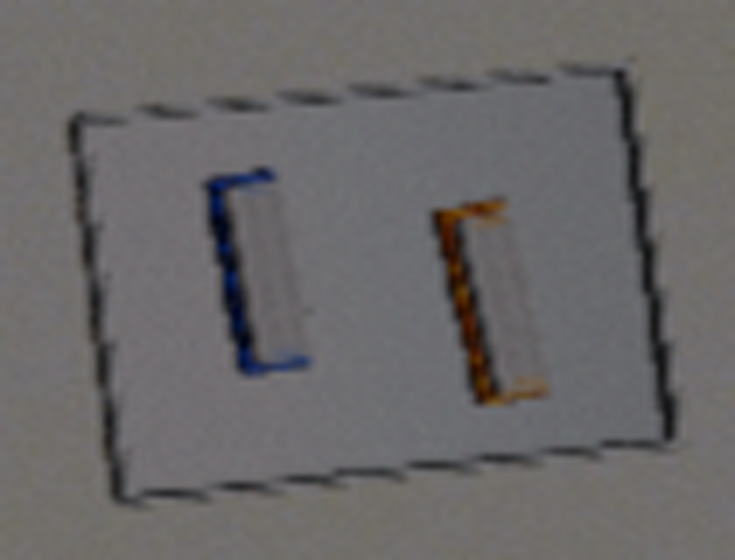

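View pics/s1.png

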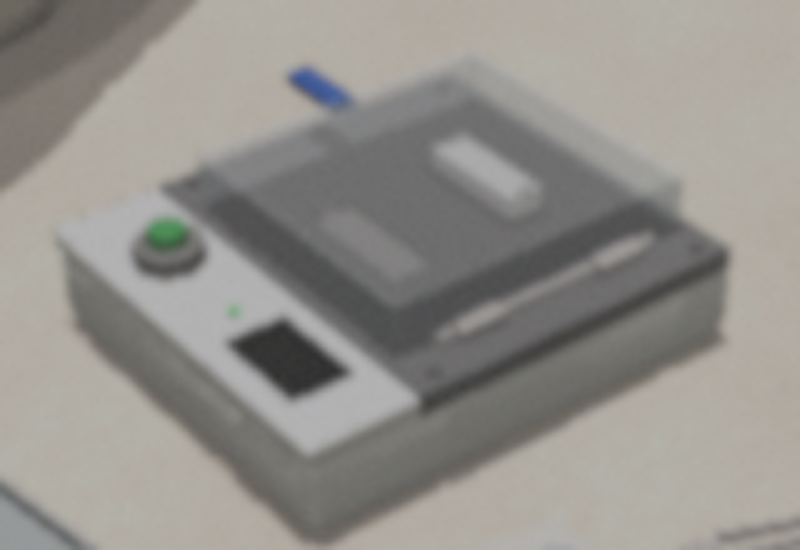

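```bash
python3 - <<'E'
from h import *
d=load("top0")
def P(x,y,z,o=(210,180),s=5): return at(d,(x+.5)/s-.5+o[0],(y+.5)/s-.5+o[1],z)
def pr(n,p): print(n,np.round(p[:2]*1000,1))
pts=dict(FL=(80,41,.062),NL=(55,508,.062),FS=(472,60,.062),NS=(455,522,.062),FR=(590,62,.062),NR=(583,525,.062),
 tabtip=(255,545,.095),tabroot=(257,452,.095),button=(527,396,.083),
 pk1=(314,219,.0535),pk2=(370,222,.0535),pk3=(364,376,.0535),pk4=(308,373,.0535),
 g1=(168,218,.075),g2=(214,220,.075),g3=(209,361,.075),g4=(162,359,.075),
 cFL=(92,98,.094),cFR=(455,115,.094),cNR=(441,459,.094),cNL=(75,443,.094))
R={k:P(*v) for k,v in pts.items()}
for k in R: pr(k,R[k])
def ang(a,b): v=R[b]-R[a]; return np.degrees(np.arctan2(v[1],v[0])),np.linalg.norm(v)
for a,b in [("NL","FL"),("NS","FS"),("NR","FR"),("tabtip","tabroot"),("pk4","pk1"),("pk3","pk2"),("g4","g1"),("g3","g2"),("cNL","cFL"),("cNR","cFR"),("NL","NR"),("FL","FR"),("cNL","cNR")]: print(a,b,np.round(ang(a,b),4))
for n,q in dict(pk="pk1 pk2 pk3 pk4",g="g1 g2 g3 g4",c="cFL cFR cNR cNL").items(): pr(n+"c",np.mean([R[k] for k in q.split()],0))
print("tray")
Q=lambda x,y,z:P(x,y,z,(345,200),7)
T={"bFL":(208,180,.012),"bFR":(272,174,.012),"bNR":(309,362,.012),"bNL":(245,373,.012),"lFL":(232,192,.025),"lFR":(276,185,.025),"lNR":(303,352,.025),"lNL":(261,358,.025),
"oFL":(436,210,.012),"oNL":(482,402,.012)}
R={k:Q(*v) for k,v in T.items()}
for k in R: pr(k,R[k])
for a,b in [("bNL","bFL"),("bNR","bFR"),("bFL","bFR"),("bNL","bNR"),("lNL","lFL"),("lNR","lFR"),("lFL","lFR"),("lNL","lNR")]: print(a,b,np.round(ang(a,b),4))
for q in ("bFL bFR bNR bNL","lFL lFR lNR lNL"): pr(q,np.mean([R[k] for k in q.split()],0))
E
```

```text
FL [664.4 154.6]
NL [429.3 157.5]
FS [661.4 -46. ]
NS [427.2 -42.7]
FR [ 662.4 -106.9]
NR [ 427.2 -107.4]
tabtip [417.3  57.2]
tabroot [461.8  57.7]
button [491.8 -74.9]
pk1 [577.8  32.5]
pk2 [577.1   3.8]
pk3 [498.6   4.7]
pk4 [499.3  33.2]
g1 [575.  105.9]
g2 [574.6  83. ]
g3 [504.5  83. ]
g4 [504.9 106.3]
cFL [631.9 144.3]
cFR [629.3 -34.9]
cNR [460.6 -31.9]
cNL [463.8 145.8]
NL FL [-0.7135  0.2352]
NS FS [-0.8106  0.2343]
NR FR [0.1107 0.2352]
tabtip tabroot [0.607  0.0445]
pk4 pk1 [-0.5289  0.0785]
pk3 pk2 [-0.6783  0.0785]
g4 g1 [-0.3464  0.0701]
g3 g2 [-0.0637  0.0701]
cNL cFL [-0.5125  0.1681]
cNR cFR [-0.9931  0.1687]
NL NR [-90.4458   0.2649]
FL FR [-90.4399   0.2615]
cNL cNR [-91.0285   0.1777]
pkc [538.2  18.5]
gc [539.7  94.6]
cc [546.4  55.8]
tray
bFL [ 583.1 -243.4]
bFR [ 586.2 -268.4]
bNR [ 514.4 -283.1]
bNL [ 509.5 -258.2]
lFL [ 578.1 -248.9]
lFR [ 581.3 -265.8]
lNR [ 518.3 -276.4]
lNL [ 515.6 -260.3]
oFL [ 574.2 -332.6]
oNL [ 500.9 -350.4]
bNL bFL [11.3654  0.0751]
bNR bFR [11.5423  0.0733]
bFL bFR [-8.29934e+01  2.51000e-02]
bNL bNR [-7.88965e+01  2.53000e-02]
lNL lFL [10.3676  0.0636]
lNR lFR [9.5502 0.0639]
lFL lFR [-7.93873e+01  1.72000e-02]
lNL lNR [-8.04674e+01  1.63000e-02]
bFL bFR bNR bNL [ 548.3 -263.3]
lFL lFR lNR lNL [ 548.3 -262.9]
```

```bash
cat >> h.py <<'E'
from scipy.spatial.transform import Rotation as Ro
def rep(yaw=-0.011, tgt=None):
    s=readout.state(); R=Ro.from_quat(s["ee_rot"]); M=R.as_matrix()
    print("t",s["clock"],"tcp",np.round(s["tcp_pos"]*1e3,1),"w",round(s["width"]*1e3,1),"F",np.round(s["wrist_force"],1),"q",np.round(s["q"],2))
    best=None
    for sg in(1,-1):
        z=sg*np.array([-np.sin(yaw),np.cos(yaw),0]); x=np.array([0,0,-1.]); y=np.cross(z,x)
        rv=(Ro.from_matrix(np.c_[x,y,z])*R.inv()).as_rotvec()
        print(" rot to go",sg,np.round(rv,3))
    if tgt is not None: print(" shift to go",np.round(np.array(tgt)-s["tcp_pos"]*1e3,1))
E
python3 -c "
from h import *
rep(-.011,(431.3,57.3,130)); print(Ro.from_quat(readout.state()['ee_rot']).as_matrix().round(2))"
```

```text
t 0.1 tcp [ 274.4 -561.1  230.6] w 85.5 F [-1.1  1.  -0.7] q [-1.12  0.35  1.63  0.    1.16 -0.  ]
 rot to go 1 [ 0.000e+00 -2.000e-03  2.676e+00]
 rot to go -1 [-0.001 -0.    -0.466]
 shift to go [ 156.9  618.4 -100.6]
[[-0.    0.9   0.44]
 [ 0.    0.44 -0.9 ]
 [-1.    0.   -0.  ]]
```

Emit:
step_arm([
  {"travel": [15,60,0],"dr": [0,0,-0.05],"jaw": 0},
  {"travel": [15,60,0],"dr": [0,0,-0.05],"jaw": 0},
  {"travel": [15,60,0],"dr": [0,0,-0.05],"jaw": 0},
  {"travel": [15,60,0],"dr": [0,0,-0.05],"jaw": 0},
  {"travel": [15,60,0],"dr": [0,0,-0.05],"jaw": 0},
  {"travel": [15,60,0],"dr": [0,0,-0.05],"jaw": 0},
  {"travel": [15,60,0],"dr": [0,0,-0.05],"jaw": 0},
  {"travel": [15,60,0],"dr": [0,0,-0.05],"jaw": 0},
  {"travel": [15,60,0],"dr": [0,0,-0.05],"jaw": 0},
  {"travel": [0,0,0],"dr": [0,0,0],"jaw": 0},
], force=25)

```text
clock: 1.35
tcp_pos: [0.4076, -0.012, 0.2288]
ee_rot: [0.504, 0.497, -0.502, 0.497]
wrist_force: [-0.8, 0.6, -1.2]
width: 0.0428
```

```bash
python3 -c "
from h import *
rep(-.011,(431.3,57.3,130))"
```

```text
t 1.35 tcp [407.6 -12.  228.8] w 42.8 F [-0.8  0.6 -1.2] q [-0.04  0.01  2.07  0.    1.06  1.55]
 rot to go 1 [ 3.00e-03  4.00e-03 -3.14e+00]
 rot to go -1 [-0.002  0.002  0.001]
 shift to go [ 23.7  69.3 -98.8]
```

Emit:
step_arm([
  {"travel": [12,35,-30],"dr": [0,0,0],"jaw": 0},
  {"travel": [12,34,-30],"dr": [0,0,0],"jaw": 0},
  {"travel": [0,0,-30],"dr": [0,0,0],"jaw": 0},
  {"travel": [0,0,0],"dr": [0,0,0],"jaw": 0},
])

```text
clock: 1.85
tcp_pos: [0.4323, 0.0569, 0.1368]
ee_rot: [0.504, 0.497, -0.502, 0.498]
wrist_force: [0.3, 0.2, -0.2]
width: 0.0431
```

```bash
python3 -c "
from h import *
rep(-.011,(431.3,57.3,73))
snap('top','t3',(210,180,340,295),5)"
```

```text
t 1.85 tcp [432.3  56.9 136.8] w 43.1 F [ 0.3  0.2 -0.2] q [0.13 0.19 2.11 0.   0.84 1.71]
 rot to go 1 [-5.000e-03 -1.000e-03  3.141e+00]
 rot to go -1 [-0.001  0.003 -0.001]
 shift to go [ -1.    0.4 -63.8]
```

View pics/t3.png

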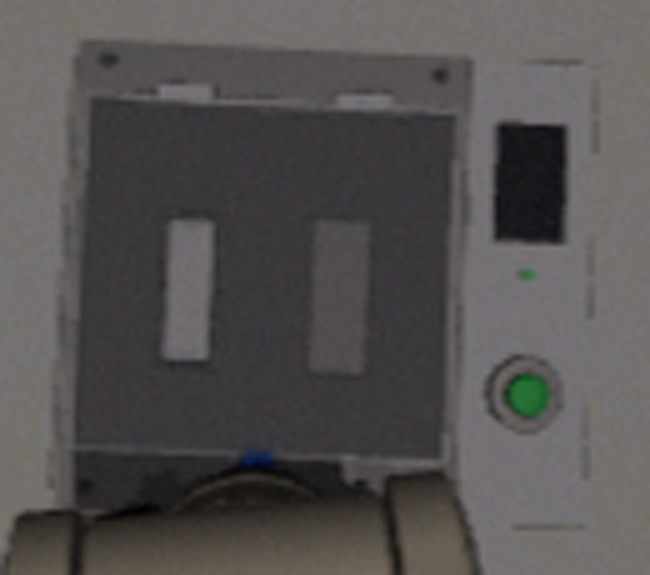

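The gripper is over the tab, and the tab root still shows at (257,457). I'll descend and pinch it.

Emit:
step_arm([
  {"travel": [0,0,-32],"dr": [0,0,0],"jaw": 0},
  {"travel": [-1,0,-31],"dr": [0,0,0],"jaw": 0},
  {"travel": [0,0,0],"dr": [0,0,0],"jaw": 0.3},
  {"travel": [0,0,0],"dr": [0,0,0],"jaw": 0.9},
  {"travel": [0,0,0],"dr": [0,0,0],"jaw": 0.9},
  {"travel": [0,0,0],"dr": [0,0,0],"jaw": 0.9},
], force=25)

```text
clock: 2.65
tcp_pos: [0.4374, 0.0576, 0.083]
ee_rot: [0.511, 0.493, -0.499, 0.497]
wrist_force: [-2.3, -0.4, -1.9]
width: 0.0155
```

```bash
python3 - <<'E'
from h import *
rep(-.011,(431.3,57.3,73))
# arc of the tab for TCP (19 mm below grasp): r, phi
p=np.array([-203,28.]); 
for th in np.arange(0,1.51,.1):
    x=np.cos(th)*p[0]+np.sin(th)*p[1]; z=-np.sin(th)*p[0]+np.cos(th)*p[1]
    print(round(th,2),round(x+203,1),round(z-28,1))
E
```

```text
t 2.65 tcp [437.4  57.6  83. ] w 15.5 F [-2.3 -0.4 -1.9] q [0.12 0.28 2.15 0.01 0.69 1.7 ]
 rot to go 1 [ 0.024  0.013 -3.133]
 rot to go -1 [-0.009  0.016  0.008]
 shift to go [ -6.1  -0.3 -10. ]
0.0 0.0 0.0
0.1 3.8 20.1
0.2 9.6 39.8
0.3 17.3 58.7
0.4 26.9 76.8
0.5 38.3 93.9
0.6 51.3 109.7
0.7 65.8 124.2
0.8 81.7 137.1
0.9 98.7 148.4
1.0 116.9 157.9
1.1 135.9 165.6
1.2 155.5 171.3
1.3 175.7 175.1
1.4 196.1 176.8
1.5 216.6 176.5
```

```bash
python3 -c "
from h import *
snap('scene','s2',(160,80,340,260),4);rep()"
```

```text
t 2.7 tcp [437.5  57.5  83. ] w 15.0 F [-2.5  3.6 -0.5] q [0.12 0.28 2.15 0.01 0.69 1.7 ]
 rot to go 1 [ 0.025  0.013 -3.133]
 rot to go -1 [-0.008  0.016  0.008]
```

View pics/s2.png

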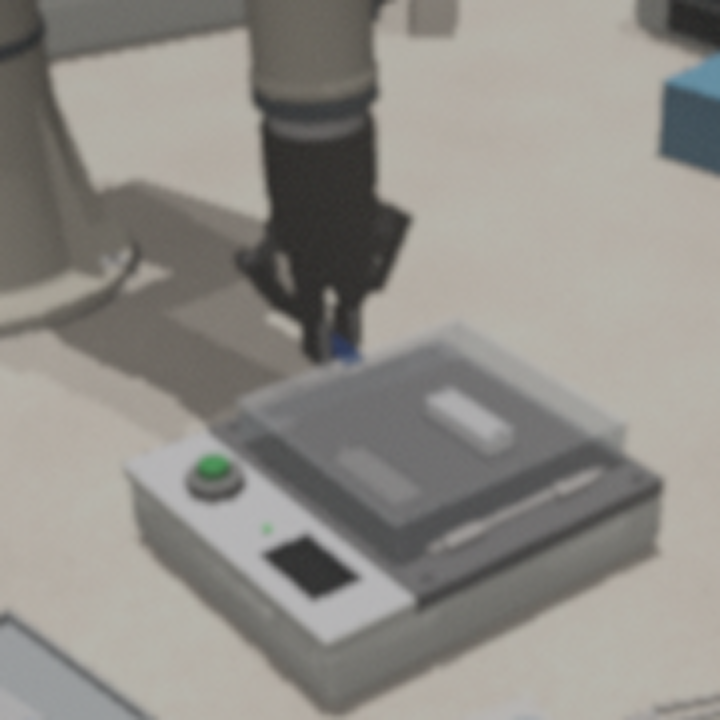

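Emit:
step_arm([
  {"travel": [5,0,20],"dr": [0,0,0],"jaw": 0.9},
  {"travel": [7,0,19],"dr": [0,0,0],"jaw": 0.9},
  {"travel": [9,0,18],"dr": [0,0,0],"jaw": 0.9},
  {"travel": [10,0,18],"dr": [0,0,0],"jaw": 0.9},
  {"travel": [12,0,16],"dr": [0,0,0],"jaw": 0.9},
  {"travel": [14,0,15],"dr": [0,0,0],"jaw": 0.9},
])

```text
clock: 3.45
tcp_pos: [0.4995, 0.0567, 0.1987]
ee_rot: [0.515, 0.49, -0.496, 0.499]
wrist_force: [6.6, 1.3, -11.3]
width: 0.0154
```

```bash
python3 -c "
from h import *
snap('scene','s3',(160,40,340,260),3);rep()"
```

```text
t 3.5 tcp [502.3  56.7 201.1] w 15.0 F [-1.8 -0.   5.3] q [0.11 0.18 1.94 0.01 0.99 1.69]
 rot to go 1 [ 0.049  0.016 -3.131]
 rot to go -1 [-0.01   0.031  0.01 ]
```

View pics/s3.png

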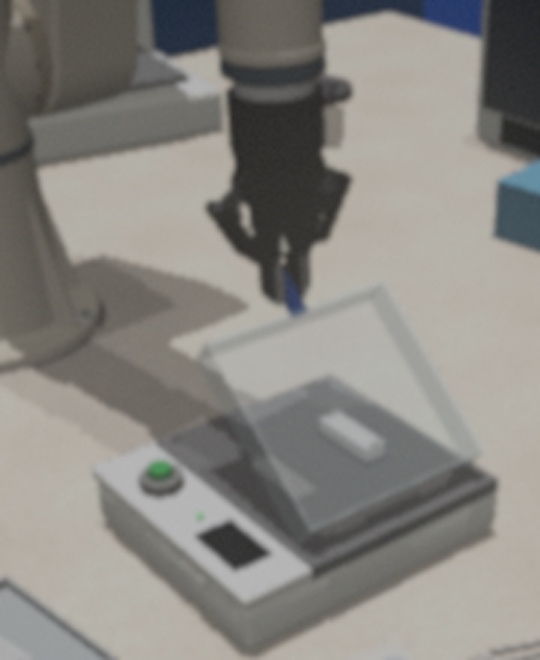

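Emit:
step_arm([
  {"travel": [16,0,13],"dr": [0,0.01,0],"jaw": 0.9},
  {"travel": [17,0,11],"dr": [0,0.01,0],"jaw": 0.9},
  {"travel": [18,0,9],"dr": [0,0.01,0],"jaw": 0.9},
  {"travel": [19,0,7],"dr": [0,0.01,0],"jaw": 0.9},
  {"travel": [20,0,5],"dr": [0,0,0],"jaw": 0.9},
  {"travel": [20,0,3],"dr": [0,0,0],"jaw": 0.9},
  {"travel": [16,0,1],"dr": [0,0,0],"jaw": 0.9},
  {"travel": [0,0,0],"dr": [0,0,0],"jaw": 0.9},
])

```text
clock: 4.5
tcp_pos: [0.6291, 0.0549, 0.2555]
ee_rot: [0.506, 0.499, -0.506, 0.488]
wrist_force: [0.5, 2.3, -7.4]
width: 0.0154
```

```bash
python3 -c "
from h import *
snap('scene','s4',(160,40,340,260),3);rep()"
```

```text
t 4.55 tcp [628.5  54.9 255.4] w 15.3 F [ 0.1  2.9 -5.2] q [0.08 0.35 1.59 0.01 1.22 1.67]
 rot to go 1 [-0.016  0.017 -3.128]
 rot to go -1 [-0.011 -0.01   0.014]
```

View pics/s4.png

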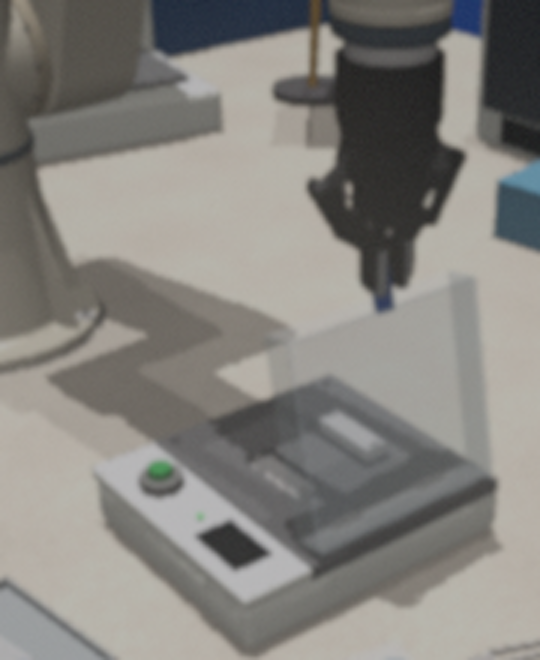

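Emit:
step_arm([
  {"travel": [17,0,0],"dr": [0,0,0],"jaw": 0.9},
  {"travel": [0,0,0],"dr": [0,0,0],"jaw": 0.9},
  {"travel": [0,0,0],"dr": [0,0,0],"jaw": 0},
  {"travel": [0,0,0],"dr": [0,0,0],"jaw": 0},
  {"travel": [0,0,0],"dr": [0,0,0],"jaw": 0},
  {"travel": [0,0,30],"dr": [0,0,0],"jaw": 0},
  {"travel": [0,0,40],"dr": [0,0,0],"jaw": 0},
])

```text
clock: 5.42
tcp_pos: [0.6409, 0.0537, 0.3267]
ee_rot: [-0.505, -0.5, 0.507, -0.488]
wrist_force: [-0.2, 1.0, 0.1]
width: 0.0428
```

```bash
python3 -c "
from h import *
snap('scene','s5',(160,40,340,260),3);snap('top','t5',(210,180,340,295),5);rep(.195,(548.6,-263.4,100))"
```

```text
t 5.525 tcp [643.4  53.9 331.5] w 42.5 F [ 1.2 -0.3 -0. ] q [0.08 0.31 1.47 0.01 1.37 1.67]
 rot to go 1 [-0.009  0.014 -2.921]
 rot to go -1 [-0.01  -0.006  0.22 ]
 shift to go [ -94.8 -317.3 -231.5]
```

View pics/s5.png

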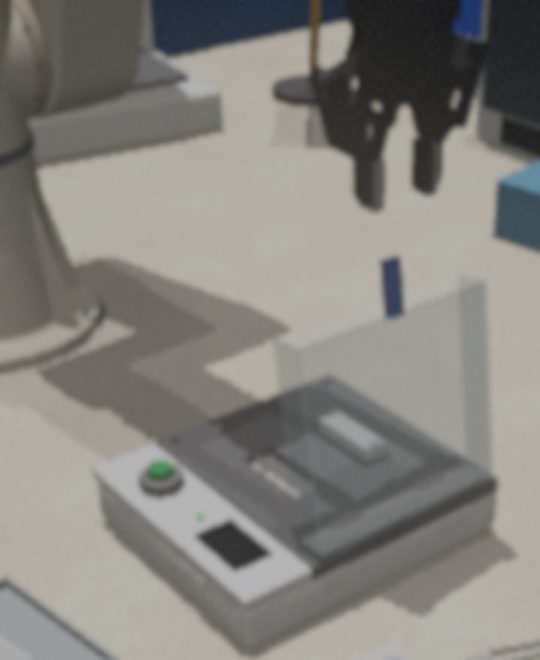

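View pics/t5.png

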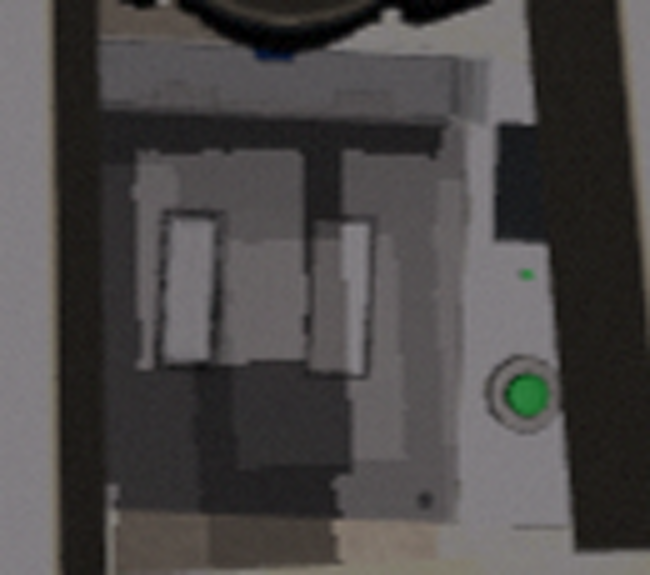

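The cover stays open with the tab upright. Next is the tray.

Emit:
step_arm([
  {"travel": [-18,-60,0],"dr": [0,0,0.04],"jaw": 0},
  {"travel": [-18,-60,0],"dr": [0,0,0.04],"jaw": 0},
  {"travel": [-18,-60,-15],"dr": [0,0,0.04],"jaw": 0},
  {"travel": [-18,-60,-35],"dr": [0,0,0.04],"jaw": 0},
  {"travel": [-15,-50,-35],"dr": [0,0,0.04],"jaw": 0},
  {"travel": [0,0,-40],"dr": [0,0,0.02],"jaw": 0},
  {"travel": [0,0,-40],"dr": [0,0,0],"jaw": 0},
  {"travel": [0,0,0],"dr": [0,0,0],"jaw": 0},
])

```text
clock: 6.52
tcp_pos: [0.5557, -0.2317, 0.1696]
ee_rot: [0.449, 0.55, -0.445, 0.546]
wrist_force: [0.4, -0.3, 0.4]
width: 0.0427
```

```bash
python3 -c "
from h import *
snap('scene','s6',(60,120,240,320),3);rep(.195,(548.6,-263.4,60))"
```

```text
t 6.575 tcp [ 557.1 -232.1  171.6] w 42.9 F [1.  0.  0.3] q [-0.4   0.38  1.74  0.01  1.02  0.96]
 rot to go 1 [-0.004 -0.01   3.133]
 rot to go -1 [-0.006  0.002 -0.009]
 shift to go [  -8.5  -31.3 -111.6]
```

View pics/s6.png

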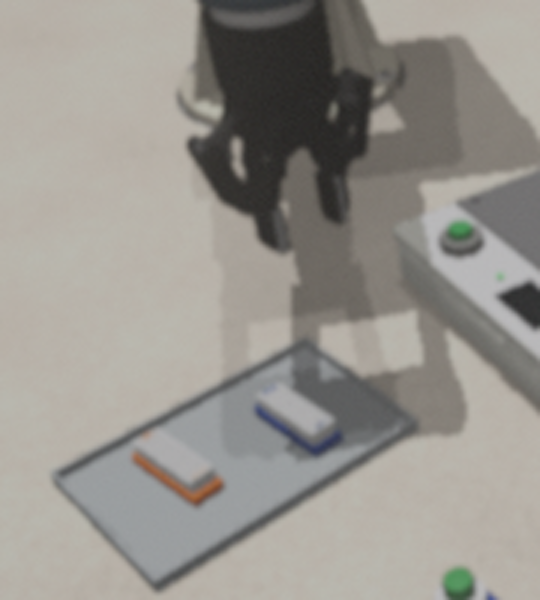

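Emit:
step_arm([
  {"travel": [-4,-16,-40],"dr": [0,0,0],"jaw": 0},
  {"travel": [-4,-15,-40],"dr": [0,0,-0.01],"jaw": 0},
  {"travel": [0,0,-25],"dr": [0,0,0],"jaw": 0},
  {"travel": [0,0,0],"dr": [0,0,0],"jaw": 0},
  {"travel": [0,0,0],"dr": [0,0,0],"jaw": 0},
])

```text
clock: 7.2
tcp_pos: [0.5575, -0.2661, 0.076]
ee_rot: [0.453, 0.541, -0.445, 0.552]
wrist_force: [0.2, -0.2, -0.0]
width: 0.0428
```

```bash
python3 -c "
from h import *
d=load('s6');print(at(d,159.5,257.8,.025))
rep(.195,(548.6,-263.4,60))
snap('scene','s7',(80,190,230,310),5)"
```

```text
[ 0.56138873 -0.26616141  0.025     ]
t 7.2 tcp [ 557.5 -266.1   76. ] w 42.8 F [ 0.2 -0.2 -0. ] q [-0.45  0.51  1.78  0.01  0.83  0.92]
 rot to go 1 [-2.90e-02  2.00e-03  3.14e+00]
 rot to go -1 [ 0.001  0.019 -0.001]
 shift to go [ -8.9   2.7 -16. ]
```

View pics/s7.png

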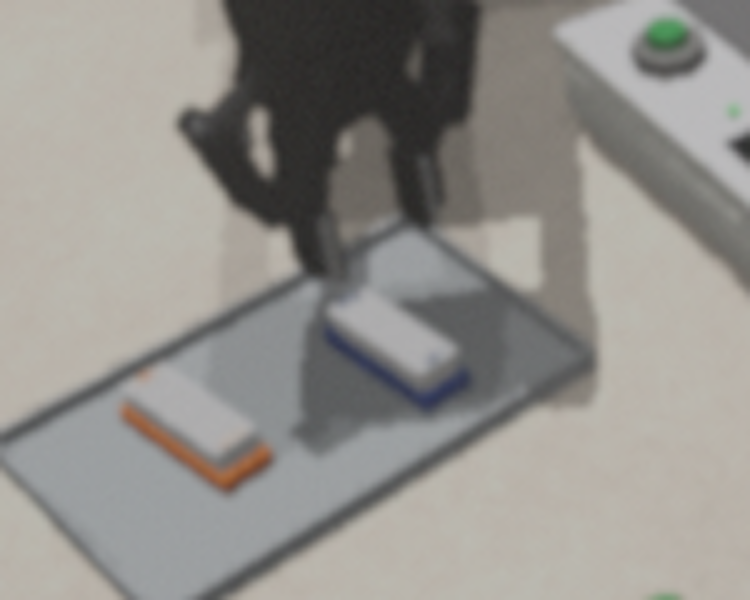

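```bash
python3 - <<'E'
from h import *
def box(c,yaw,L,W,z): 
    R=np.array([[np.cos(yaw),-np.sin(yaw)],[np.sin(yaw),np.cos(yaw)]])
    return [np.r_[np.array(c)+R@np.array(p),z] for p in[(L,W),(L,-W),(-L,-W),(-L,W)]]
for tag,crop,s in(("s7",(80,190,230,310),5),("top0",(345,200,450,280),7)):
    d=load(tag); f=cv2.resize(d["frame"][crop[1]:crop[3],crop[0]:crop[2]],None,fx=s,fy=s,interpolation=cv2.INTER_CUBIC)
    for L,W,z,col in((.0345,.011,.025,(255,0,0)),(.038,.013,.012,(0,255,0)),(.038,.013,.003,(255,255,0))):
        q=[((proj(d,p)+.5-np.array(crop[:2]))*s-.5) for p in box((.5486,-.2634),.195,L,W,z)]
        cv2.polylines(f,[np.int32(np.round(q))],True,col,1)
    cv2.imwrite(f"pics/ov_{tag}.png",f[:,:,::-1])
E
```

```text
(no output)
```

View pics/ov_s7.png

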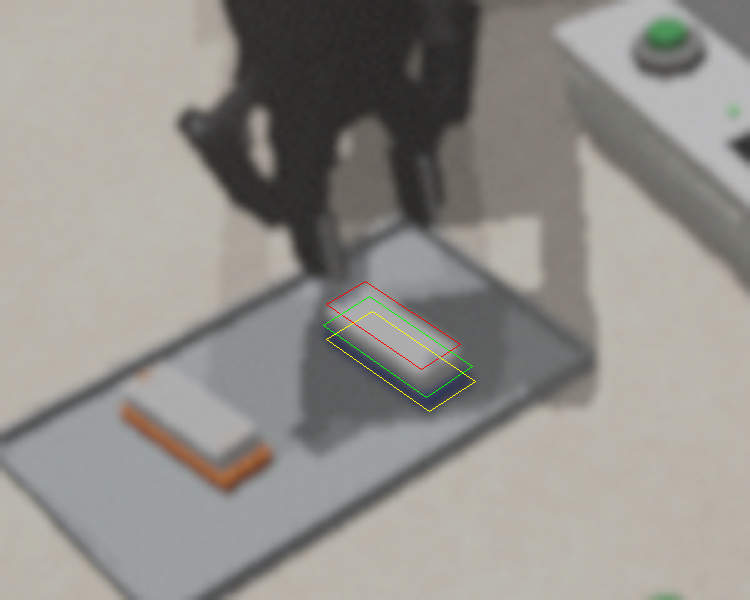

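View pics/ov_top0.png

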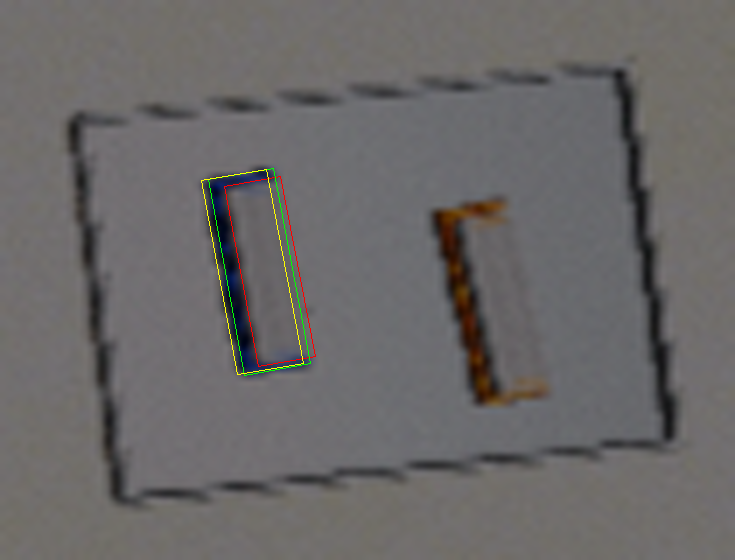

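Both overlays agree with the measured slide pose to about 2 mm. I'll descend to the grip height.

Emit:
step_arm([
  {"travel": [-4,2,-15],"dr": [0,0.01,0],"jaw": 0},
  {"travel": [-4,1,-15],"dr": [0,0.01,0],"jaw": 0},
  {"travel": [0,0,-12],"dr": [0,0,0],"jaw": 0},
  {"travel": [0,0,0],"dr": [0,0,0],"jaw": 0},
  {"travel": [0,0,0],"dr": [0,0,0],"jaw": 0},
])

```text
clock: 7.88
tcp_pos: [0.5498, -0.2628, 0.033]
ee_rot: [0.448, 0.546, -0.449, 0.547]
wrist_force: [0.2, -1.0, 0.0]
width: 0.0429
```

```bash
python3 -c "
from h import *
rep(.195,(548.6,-263.4,14))
snap('scene','s8',(80,190,230,310),5)"
```

```text
t 7.875 tcp [ 549.8 -262.8   33. ] w 42.9 F [ 0.2 -1.   0. ] q [-0.45  0.57  1.8  -0.    0.77  0.93]
 rot to go 1 [1.00e-03 4.00e-03 3.14e+00]
 rot to go -1 [ 0.002 -0.001 -0.002]
 shift to go [ -1.2  -0.6 -19. ]
```

View pics/s8.png

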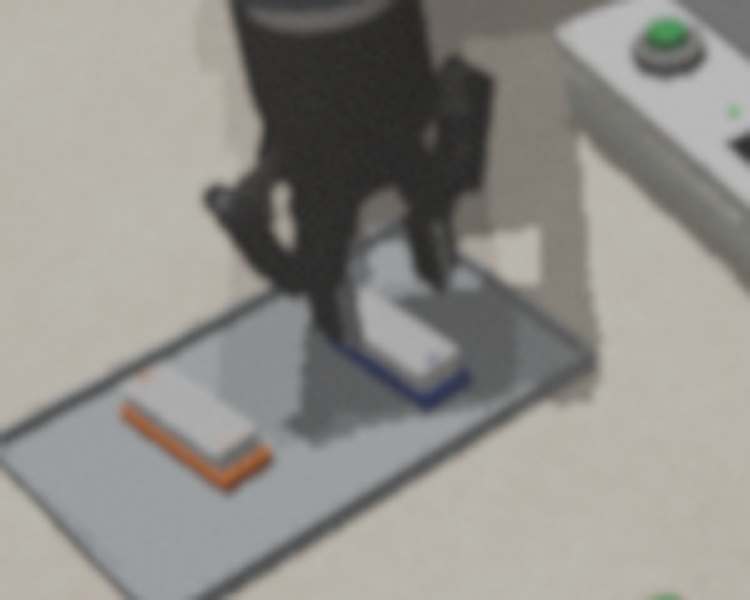

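```bash
python3 -c "
from h import *
d=load('s8'); a=.195
for s in(1,-1):
  for z in (.033,.036):
    p=np.array([.5498-np.sin(a)*.0215*s,-.2628+np.cos(a)*.0215*s,z]); print(s,z,((proj(d,p)+.5-[80,190])*5-.5).round())"
```

```text
1 0.033 [430. 288.]
1 0.036 [429. 283.]
-1 0.033 [353. 336.]
-1 0.036 [352. 331.]
```

The projected fingertips match the image. Going down the last 19 mm and closing.

Emit:
step_arm([
  {"travel": [-1,-0.5,-10],"dr": [0,0,0],"jaw": 0},
  {"travel": [0,0,-8],"dr": [0,0,0],"jaw": 0},
  {"travel": [0,0,0],"dr": [0,0,0],"jaw": 0},
  {"travel": [0,0,0],"dr": [0,0,0],"jaw": 0.2},
])

```text
clock: 8.43
tcp_pos: [0.5489, -0.2635, 0.0141]
ee_rot: [0.448, 0.546, -0.449, 0.547]
wrist_force: [0.6, 0.2, 0.6]
width: 0.034
```

```bash
python3 -c "
from h import *
rep(.195,(548.6,-263.4,14))"
```

```text
t 8.425 tcp [ 548.9 -263.5   14.1] w 34.0 F [0.6 0.2 0.6] q [-0.45  0.6   1.81 -0.    0.73  0.93]
 rot to go 1 [-0.     0.004  3.14 ]
 rot to go -1 [ 0.003  0.    -0.002]
 shift to go [-0.3  0.1 -0.1]
```

Emit:
step_arm([
  {"travel": [0,0,0],"dr": [0,0,0],"jaw": 0.4},
  {"travel": [0,0,0],"dr": [0,0,0],"jaw": 0.9},
  {"travel": [0,0,0],"dr": [0,0,0],"jaw": 0.9},
  {"travel": [0,0,0],"dr": [0,0,0],"jaw": 0.9},
], force=30)

```text
clock: 8.93
tcp_pos: [0.5493, -0.2636, 0.0146]
ee_rot: [0.448, 0.546, -0.449, 0.548]
wrist_force: [0.0, -0.4, -1.4]
width: 0.0213
```

```bash
python3 -c "
from h import *
rep(.195,(548.6,-263.4,14))"
```

```text
t 8.925 tcp [ 549.3 -263.6   14.6] w 21.3 F [ 0.  -0.4 -1.4] q [-0.45  0.6   1.81 -0.    0.73  0.93]
 rot to go 1 [-1.00e-03  5.00e-03  3.14e+00]
 rot to go -1 [ 0.003  0.001 -0.002]
 shift to go [-0.7  0.2 -0.6]
```

Emit:
step_arm([
  {"travel": [0,0,10],"dr": [0,0,0],"jaw": 0.9},
  {"travel": [0,0,30],"dr": [0,0,0],"jaw": 0.9},
  {"travel": [0,0,40],"dr": [0,0,0],"jaw": 0.9},
  {"travel": [0,0,40],"dr": [0,0,0],"jaw": 0.9},
  {"travel": [0,20,20],"dr": [0,0,-0.02],"jaw": 0.9},
  {"travel": [0,40,0],"dr": [0,0,-0.03],"jaw": 0.9},
  {"travel": [-2,45,0],"dr": [0,0,-0.03],"jaw": 0.9},
  {"travel": [-2,45,0],"dr": [0,0,-0.03],"jaw": 0.9},
  {"travel": [-2,45,0],"dr": [0,0,-0.03],"jaw": 0.9},
  {"travel": [0,0,0],"dr": [0,0,0],"jaw": 0.9},
])

```text
clock: 10.18
tcp_pos: [0.5431, -0.0638, 0.1663]
ee_rot: [0.488, 0.509, -0.487, 0.515]
wrist_force: [0.5, -1.2, 0.2]
width: 0.021
```

```bash
python3 -c "
from h import *
rep(-.011,(538.2,18.5,120))
snap('scene','s9',(100,60,340,240),3)"
```

```text
t 10.175 tcp [543.1 -63.8 166.3] w 21.0 F [ 0.5 -1.2  0.2] q [-0.12  0.3   1.87 -0.    0.96  1.41]
 rot to go 1 [-0.011  0.007  3.081]
 rot to go -1 [ 0.005  0.007 -0.061]
 shift to go [ -4.9  82.3 -46.3]
```

View pics/s9.png

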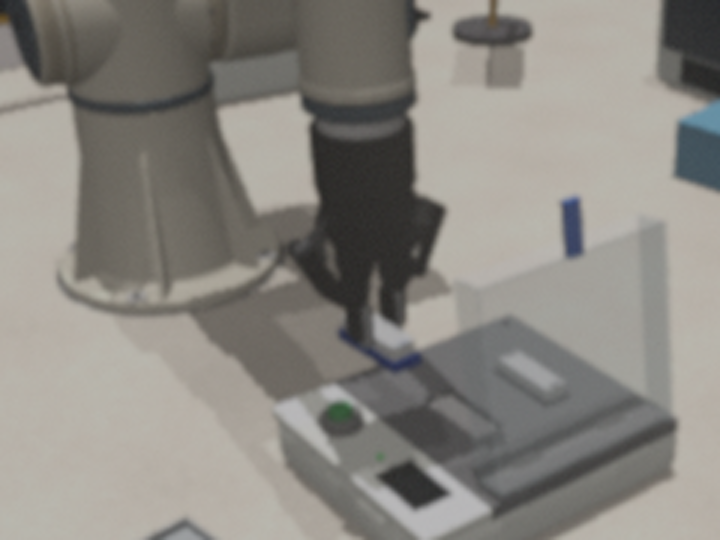

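Emit:
step_arm([
  {"travel": [-1,40,0],"dr": [0,0,-0.03],"jaw": 0.9},
  {"travel": [-1,35,-15],"dr": [0,0,-0.03],"jaw": 0.9},
  {"travel": [0,10,-20],"dr": [0,0,0],"jaw": 0.9},
  {"travel": [0,0,-15],"dr": [0,0,0],"jaw": 0.9},
  {"travel": [0,0,0],"dr": [0,0,0],"jaw": 0.9},
  {"travel": [0,0,0],"dr": [0,0,0],"jaw": 0.9},
])

```text
clock: 10.98
tcp_pos: [0.544, 0.0163, 0.1178]
ee_rot: [0.505, 0.491, -0.503, 0.501]
wrist_force: [0.1, -0.8, 0.0]
width: 0.021
```

```bash
python3 -c "
from h import *
rep(-.011,(538.2,18.5,120))
snap('scene','s10',(190,130,310,240),6); snap('top','t10',(210,180,340,295),5)"
```

```text
t 10.975 tcp [544.   16.3 117.8] w 21.0 F [ 0.1 -0.8  0. ] q [ 0.03  0.36  1.91 -0.01  0.85  1.63]
 rot to go 1 [ 0.019 -0.012 -3.137]
 rot to go -1 [0.007 0.012 0.005]
 shift to go [-5.8  2.2  2.2]
```

View pics/s10.png

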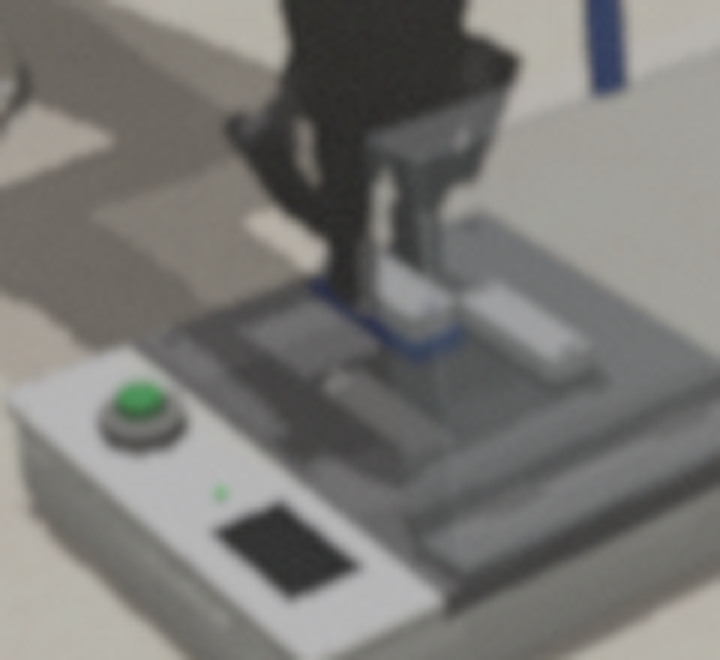

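View pics/t10.png

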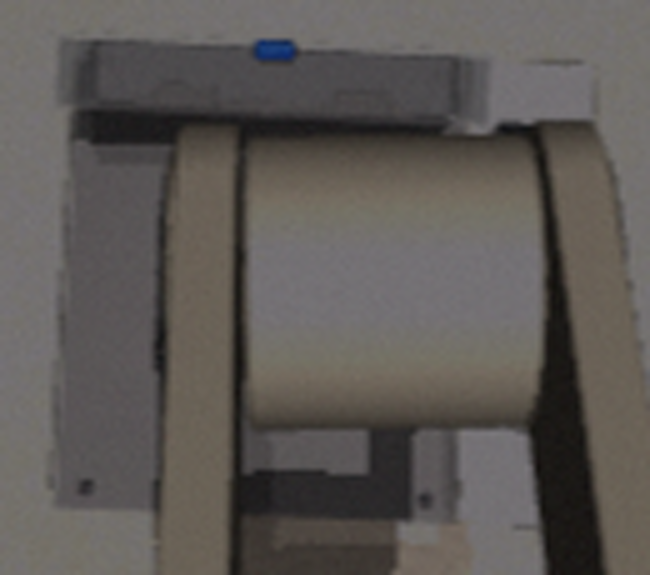

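```bash
cat >> h.py <<'E'
def box(c,yaw,L,W,z):
    R=np.array([[np.cos(yaw),-np.sin(yaw)],[np.sin(yaw),np.cos(yaw)]])
    return [np.r_[np.array(c)/1e3+R@np.array(p)/1e3,z/1e3] for p in[(L,W),(L,-W),(-L,-W),(-L,W)]]
def over(tag,out,crop,s,items):
    d=load(tag); f=cv2.resize(d["frame"][crop[1]:crop[3],crop[0]:crop[2]],None,fx=s,fy=s,interpolation=cv2.INTER_CUBIC)
    f=cv2.convertScaleAbs(f,alpha=1.3)
    for b,col in items:
        q=[((proj(d,p)+.5-np.array(crop[:2]))*s-.5) for p in b]
        cv2.polylines(f,[np.int32(np.round(q))],True,col,1)
    cv2.imwrite(f"pics/{out}.png",f[:,:,::-1])
E
python3 - <<'E'
from h import *
y=-.011
st=[(box((538.2,18.5),y,38.75,14.25,62),(255,255,0)),(box((539,94.6),y,34.5,11,75),(255,0,0)),(box((492,-75),y,11,11,83),(255,0,255)),(box((547,20),y,118,135,62),(0,255,255))]
over("scene0","ov1",(180,150,340,260),5,st)
over("s10","ov2",(210,150,310,220),8,st+[(box((544-.7,16.3),y,38,13,117.8-11.6),(0,255,0)),(box((544-.7,16.3),y,38,13,117.8-2.6),(0,255,0)),(box((544-.7,16.3),y,34.5,11,117.8+10.4),(255,0,0))])
E
```

```text
(no output)
```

View pics/ov1.png

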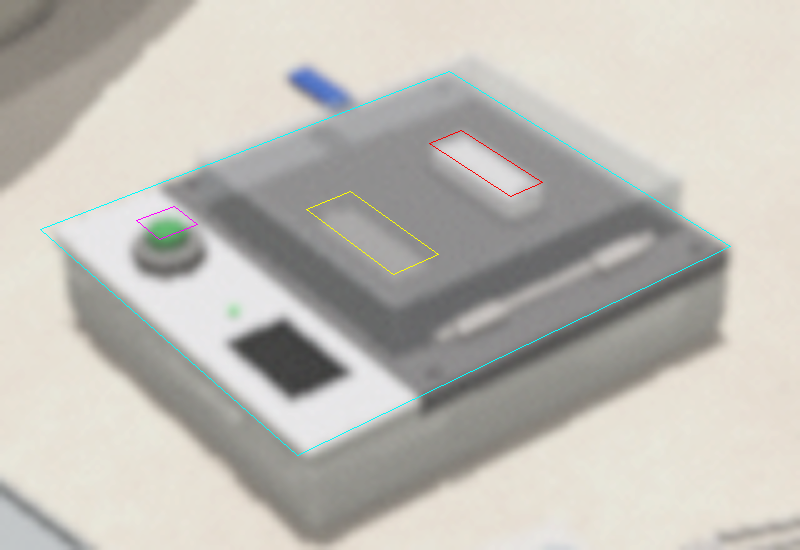

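View pics/ov2.png

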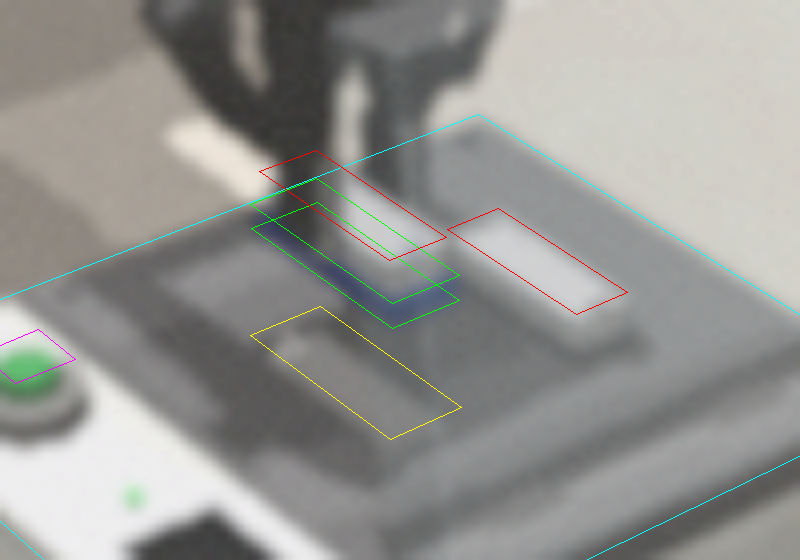

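```bash
python3 - <<'E'
from h import *
def tri(a,b):
    (o1,r1),(o2,r2)=a,b; A=np.c_[r1,-r2]; t=np.linalg.lstsq(A,o2-o1,rcond=None)[0]; return ((o1+r1*t[0])+(o2+r2*t[1]))/2*1e3, np.linalg.norm(o1+r1*t[0]-o2-r2*t[1])*1e3
t,s=load("top0"),load("scene0")
def cen(d,win,kind):
    u0,v0,u1,v1=win; f=d["frame"][v0:v1,u0:u1].astype(float)
    w=(f[...,1]-np.maximum(f[...,0],f[...,2])) if kind=="g" else (f[...,2]-f[...,0])
    w=np.clip(w-w.max()*.35,0,None); yy,xx=np.mgrid[v0:v1,u0:u1]; return (w*xx).sum()/w.sum(),(w*yy).sum()/w.sum()
for n,wt,ws,k in(("button",(305,248,325,268),(200,185,225,210),"g"),("tab",(254,265,270,292),(230,155,255,175),"b"),("jarcap",(178,136,206,160),(364,190,392,212),"b")):
    a,b=cen(t,wt,k),cen(s,ws,k); print(n,np.round(a,2),np.round(b,2),tri(ray(t,*a),ray(s,*b)), at(t,*a,.083)[:2]*1e3,at(s,*b,.083)[:2]*1e3)
def P(x,y,o,sc): return (x+.5)/sc-.5+o[0],(y+.5)/sc-.5+o[1]
# screws far-right, far-left? 
for n,a,b,z in(("screwFR",P(441,76,(210,180),5),P(432,370,(180,150),5),.062),("screwFL",P(109,60,(210,180),5),P(697,246,(180,150),5),.062),("ledsmall",P(526,275,(210,180),5),P(234,311,(180,150),5),.063),("displayNL",P(496,239,(210,180),5),P(283,320,(180,150),5),.063),("displayFR",P(566,126,(210,180),5),P(295,397,(180,150),5),.063)):
    print(n,tri(ray(t,*a),ray(s,*b)),at(t,*a,z)[:2]*1e3,at(s,*b,z)[:2]*1e3)
E
```

```text
button [315.12 258.51] [212.87 195.92] (array([492.32150803, -75.84312345,  77.81806443]), np.float64(0.09226674086728075)) [492.48889457 -75.17732792] [499.3216057  -79.67880905]
tab [260.59 279.22] [243.26 166.9 ] (array([439.17186287,  57.77844594,  90.84347012]), np.float64(0.4919199897324635)) [438.57816169  58.01370803] [427.49226806  65.41337661]
jarcap [190.28 147.67] [378.71 199.39] (array([762.75729982, 246.90326693,  70.63814113]), np.float64(0.36824091358314365)) [759.86552259 244.54975515] [773.44990632 230.84738623]
screwFR (array([652.4443044 , -30.41896562,  62.11263753]), np.float64(0.5308868614130874)) [652.61958235 -30.21748118] [652.16888264 -30.54192966]
screwFL (array([655.544895  , 139.9276537 ,  62.06558871]), np.float64(1.1144883210835286)) [655.1844734  139.50733186] [655.74759792 140.50920924]
ledsmall (array([552.10145729, -76.05346195,  61.56057529]), np.float64(0.0479497331863595)) [552.05180669 -75.88064397] [553.85730385 -77.08062903]
displayNL (array([570.36571062, -60.21275132,  59.0624805 ]), np.float64(1.0558844302169772)) [569.8902289  -60.18258959] [575.33218353 -62.76480778]
displayFR (array([629.18963017, -94.29115357,  63.45753081]), np.float64(1.4112676806940883)) [628.83139773 -94.94035908] [629.15362997 -93.43083888]
```

Emit:
step_arm([
  {"travel": [-5,2,0],"dr": [0.007,0.012,0.003],"jaw": 0.9},
  {"travel": [0,0,-13],"dr": [0,0,0],"jaw": 0.9},
  {"travel": [0,0,-12],"dr": [0,0,0],"jaw": 0.9},
  {"travel": [0,0,0],"dr": [0,0,0],"jaw": 0.9},
  {"travel": [0,0,0],"dr": [0,0,0],"jaw": 0.9},
])

```text
clock: 11.7
tcp_pos: [0.5388, 0.0182, 0.0915]
ee_rot: [0.503, 0.497, -0.503, 0.497]
wrist_force: [-0.6, 0.3, -0.0]
width: 0.0209
```

```bash
python3 - <<'E'
from h import *
rep(-.013,(538.9,18.5,72))
snap("scene","s11"); s=readout.state()["tcp_pos"]*1e3; y=-.013
st=[(box((538.2,18.5),y,38.75,14.25,62),(255,255,0)),(box((539,94.6),y,34.5,11,75),(255,0,0))]
c=s[:2]-[.7,0]
over("s11","ov3",(210,150,310,220),8,st+[(box(c,y,38,13,s[2]-11.6),(0,255,0)),(box(c,y,38,13,s[2]-2.6),(0,255,0))])
E
```

```text
t 11.7 tcp [538.8  18.2  91.5] w 20.9 F [-0.6  0.3 -0. ] q [0.03 0.4  1.93 0.   0.81 1.61]
 rot to go 1 [-0.    -0.     3.141]
 rot to go -1 [-0.  0. -0.]
 shift to go [  0.1   0.3 -19.5]
```

View pics/ov3.png

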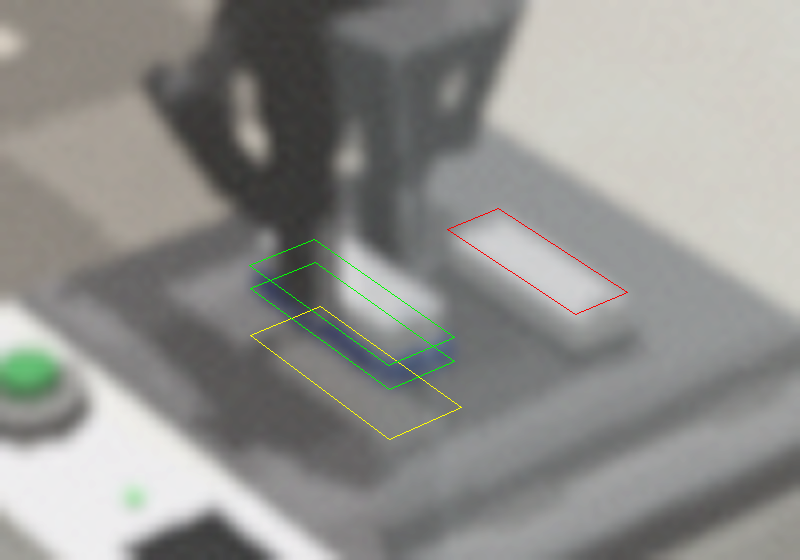

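Emit:
step_arm([
  {"travel": [0,0.3,-8],"dr": [0,0,0],"jaw": 0.9},
  {"travel": [0,0,-5],"dr": [0,0,0],"jaw": 0.9},
  {"travel": [0,0,-3],"dr": [0,0,0],"jaw": 0.9},
  {"travel": [0,0,0],"dr": [0,0,0],"jaw": 0.9},
])

```text
clock: 12.25
tcp_pos: [0.539, 0.0185, 0.0747]
ee_rot: [0.503, 0.497, -0.503, 0.497]
wrist_force: [0.3, -0.2, -0.6]
width: 0.021
```

Emit:
step_arm([
  {"travel": [0,0,-2],"dr": [0,0,0],"jaw": 0.9},
  {"travel": [0,0,0],"dr": [0,0,0],"jaw": 0.9},
])

```text
clock: 12.5
tcp_pos: [0.5391, 0.0185, 0.0727]
ee_rot: [0.503, 0.497, -0.503, 0.497]
wrist_force: [-0.4, 0.0, -1.3]
width: 0.0212
```

Emit:
step_arm([
  {"travel": [0,0,-1.5],"dr": [0,0,0],"jaw": 0.9},
  {"travel": [0,0,0],"dr": [0,0,0],"jaw": 0.9},
])

```text
clock: 12.75
tcp_pos: [0.5392, 0.0185, 0.0713]
ee_rot: [0.504, 0.496, -0.503, 0.497]
wrist_force: [0.8, -0.3, -1.3]
width: 0.0213
```

Emit:
step_arm([
  {"travel": [0,0,-1.5],"dr": [0,0,0],"jaw": 0.9},
  {"travel": [0,0,0],"dr": [0,0,0],"jaw": 0.9},
])

```text
clock: 13.0
tcp_pos: [0.5393, 0.0185, 0.0698]
ee_rot: [0.504, 0.496, -0.503, 0.497]
wrist_force: [0.3, 0.1, -1.9]
width: 0.0211
```

Emit:
step_arm([
  {"travel": [0,0,-1],"dr": [0,0,0],"jaw": 0.9},
  {"travel": [0,0,0],"dr": [0,0,0],"jaw": 0.9},
])

```text
clock: 13.25
tcp_pos: [0.5395, 0.0185, 0.0689]
ee_rot: [0.504, 0.496, -0.503, 0.497]
wrist_force: [0.3, 0.5, 0.1]
width: 0.0213
```

Emit:
step_arm([
  {"travel": [0,0,-1.5],"dr": [0,0,0],"jaw": 0.9},
  {"travel": [0,0,0],"dr": [0,0,0],"jaw": 0.9},
])

```text
clock: 13.5
tcp_pos: [0.5395, 0.0185, 0.0675]
ee_rot: [0.504, 0.496, -0.503, 0.497]
wrist_force: [-0.1, -0.2, -0.8]
width: 0.0211
```

```bash
python3 - <<'E'
from h import *
rep(-.013)
snap("scene","s12",(210,150,310,220),8)
E
```

```text
t 13.5 tcp [539.5  18.5  67.5] w 21.1 F [-0.1 -0.2 -0.8] q [0.03 0.44 1.94 0.   0.76 1.62]
 rot to go 1 [-3.000e-03 -0.000e+00  3.141e+00]
 rot to go -1 [-0.     0.002 -0.   ]
```

View pics/s12.png

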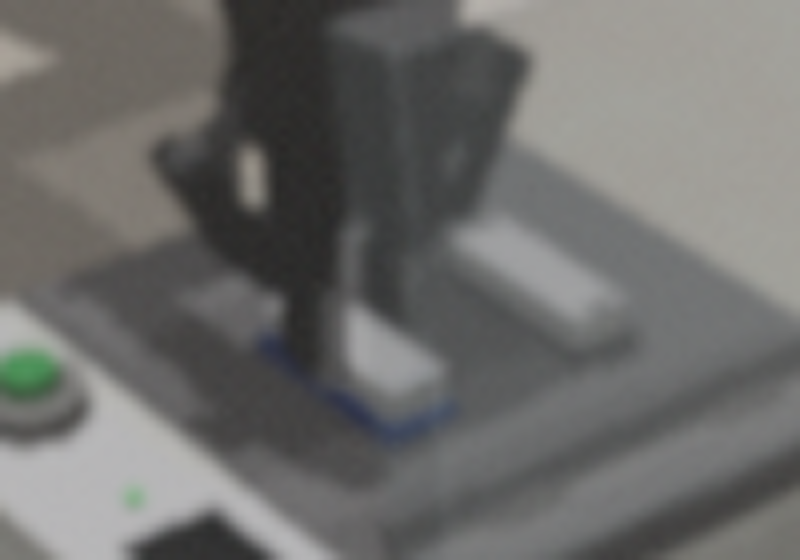

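Emit:
step_arm([
  {"travel": [0,0,0],"dr": [0,0,0],"jaw": 0.4},
  {"travel": [0,0,0],"dr": [0,0,0],"jaw": 0.2},
  {"travel": [0,0,0],"dr": [0,0,0],"jaw": 0.2},
  {"travel": [0,0,15],"dr": [0,0,0],"jaw": 0.2},
  {"travel": [0,0,25],"dr": [0,0,0],"jaw": 0.2},
  {"travel": [0,0,30],"dr": [0,0,0],"jaw": 1},
  {"travel": [0,0,0],"dr": [0,0,0],"jaw": 1},
])

```text
clock: 14.42
tcp_pos: [0.54, 0.0186, 0.1421]
ee_rot: [0.504, 0.496, -0.502, 0.498]
wrist_force: [-0.1, -0.2, 0.6]
width: 0.0003
```

```bash
python3 - <<'E'
from h import *
rep(-.013,(538.2,18.5,95))
snap("scene","s13"); y=-.013
over("s13","ov4",(210,150,310,220),8,[(box((538.2,18.5),y,38.75,14.25,62),(255,255,0)),(box((538.2,18.5),y,34.5,11,80),(255,0,0))])
save(load("s13")["frame"],"s13",(210,150,310,220),8)
E
```

```text
t 14.425 tcp [540.   18.6 142.1] w 0.3 F [-0.1 -0.2  0.6] q [0.03 0.33 1.9  0.   0.91 1.62]
 rot to go 1 [-0.005 -0.     3.141]
 rot to go -1 [-0.     0.003 -0.   ]
 shift to go [ -1.8  -0.1 -47.1]
```

View pics/s13.png

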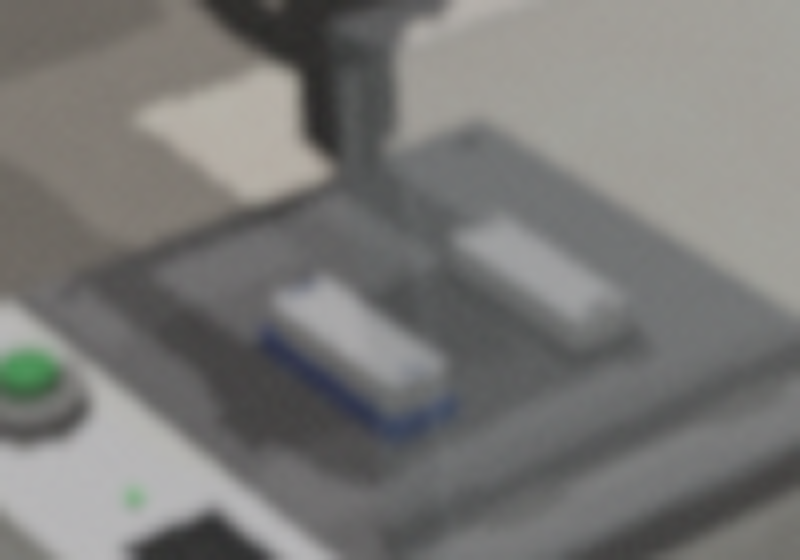

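View pics/ov4.png

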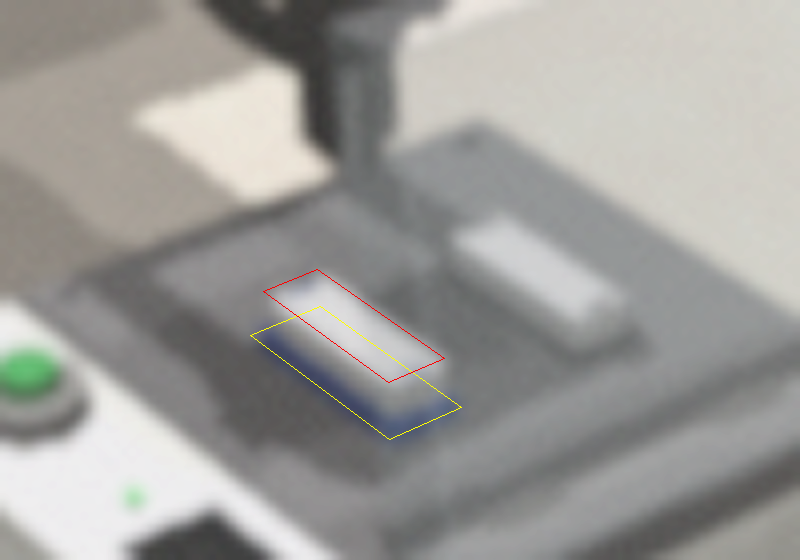

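Emit:
step_arm([
  {"travel": [-1,0,-25],"dr": [0,0,0],"jaw": 1},
  {"travel": [-0.5,0,-25],"dr": [0,0,0],"jaw": 1},
  {"travel": [0,0,-5],"dr": [0,0,0],"jaw": 1},
  {"travel": [0,0,0],"dr": [0,0,0],"jaw": 1},
])

```text
clock: 14.98
tcp_pos: [0.5364, 0.0185, 0.0839]
ee_rot: [0.503, 0.497, -0.503, 0.497]
wrist_force: [1.0, 1.0, 0.2]
width: -0.0001
```

```bash
python3 -c "
from h import *
rep(-.013,(538.7,18.5,80))"
```

```text
t 14.975 tcp [536.4  18.5  83.9] w -0.1 F [1.  1.  0.2] q [0.03 0.41 1.94 0.   0.79 1.62]
 rot to go 1 [ 0.    -0.     3.141]
 rot to go -1 [-0. -0. -0.]
 shift to go [ 2.3  0.  -3.9]
```

Emit:
step_arm([
  {"travel": [2,0,-1],"dr": [0,0,0],"jaw": 1},
  {"travel": [0,0,-2],"dr": [0,0,0],"jaw": 1},
  {"travel": [0,0,0],"dr": [0,0,0],"jaw": 1},
])

```text
clock: 15.35
tcp_pos: [0.5397, 0.0185, 0.0822]
ee_rot: [0.504, 0.496, -0.503, 0.497]
wrist_force: [-0.3, 0.5, -0.3]
width: 0.0001
```

Emit:
step_arm([
  {"travel": [0,0,-1.5],"dr": [0,0,0],"jaw": 1},
  {"travel": [0,0,0],"dr": [0,0,0],"jaw": 1},
])

```text
clock: 15.6
tcp_pos: [0.5399, 0.0185, 0.0811]
ee_rot: [0.504, 0.496, -0.502, 0.497]
wrist_force: [-0.2, -0.2, -0.2]
width: -0.0
```

Emit:
step_arm([
  {"travel": [0,0,-1.5],"dr": [0,0,0],"jaw": 1},
])

```text
clock: 15.72
tcp_pos: [0.54, 0.0185, 0.0797]
ee_rot: [0.504, 0.496, -0.502, 0.498]
wrist_force: [-0.1, -0.6, 1.7]
width: 0.0001
```

Emit:
step_arm([
  {"travel": [0,0,-1.5],"dr": [0,0,0],"jaw": 1},
])

```text
clock: 15.85
tcp_pos: [0.5396, 0.0185, 0.0781]
ee_rot: [0.504, 0.496, -0.503, 0.497]
wrist_force: [-2.7, -1.0, 2.2]
width: 0.0001
```

Emit:
step_arm([
  {"travel": [0,0,-2],"dr": [0,0,0],"jaw": 1},
])

```text
clock: 15.98
tcp_pos: [0.5401, 0.0184, 0.0765]
ee_rot: [0.504, 0.496, -0.502, 0.498]
wrist_force: [-0.3, -0.8, 3.9]
width: -0.0001
```

Emit:
step_arm([
  {"travel": [0,0,-2],"dr": [0,0,0],"jaw": 1},
])

```text
clock: 16.1
tcp_pos: [0.5406, 0.0184, 0.0749]
ee_rot: [0.504, 0.496, -0.502, 0.498]
wrist_force: [-7.7, 0.3, 30.6]
width: 0.0003
```

Emit:
step_arm([
  {"travel": [0,0,-2],"dr": [0,0,0],"jaw": 1},
])

```text
clock: 16.23
tcp_pos: [0.5407, 0.0184, 0.0749]
ee_rot: [0.504, 0.496, -0.502, 0.498]
wrist_force: [-15.7, -0.7, 46.3]
width: 0.0003
```

It bottomed at a lid height of 74.9 mm, and home is 75. I'll lift and look.

Emit:
step_arm([
  {"travel": [0,0,15],"dr": [0,0,0],"jaw": 1},
  {"travel": [0,0,40],"dr": [0,0,0],"jaw": 1},
  {"travel": [0,0,50],"dr": [0,0,0],"jaw": 0.3},
  {"travel": [0,0,50],"dr": [0,0,0],"jaw": 0.3},
  {"travel": [0,0,50],"dr": [0,0,0],"jaw": 0.3},
  {"travel": [0,0,50],"dr": [0,0,0],"jaw": 0.3},
])

```text
clock: 16.98
tcp_pos: [0.5368, 0.0185, 0.3339]
ee_rot: [-0.502, -0.498, 0.504, -0.496]
wrist_force: [0.9, 0.0, 1.0]
width: 0.0301
```

```bash
python3 - <<'E'
from h import *
rep(-.013,(646,57,330))
snap("scene","s14",(190,90,310,220),6)
E
```

```text
t 16.975 tcp [536.8  18.5 333.9] w 30.1 F [0.9 0.  1. ] q [0.03 0.13 1.69 0.   1.32 1.62]
 rot to go 1 [ 0.006 -0.     3.141]
 rot to go -1 [-0.    -0.004 -0.   ]
 shift to go [109.2  38.5  -3.9]
```

View pics/s14.png

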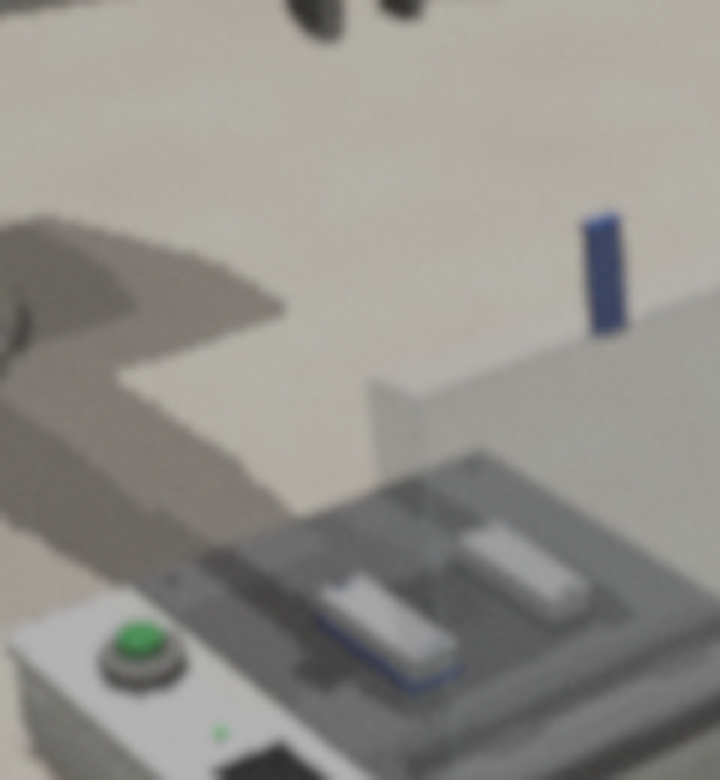

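```bash
python3 - <<'E'
from h import *
t,s=load("t10"),load("s14")
a=((275.5)/5-.5+210,(50.5)/5-.5+180)
print(at(t,*a,.289)*1e3)
for p in((602,222),(606,328)):   # top end centre, root
    b=((p[0]+.5)/6-.5+190,(p[1]+.5)/6-.5+90); o,r=ray(s,*b); print((o+r*(.057-o[1])/r[1])*1e3)
for th in(1.4,1.45,1.5,1.55):
    for L in(217,203,175):
        print(th,L,634-L*np.cos(th)+28*np.sin(th),63+L*np.sin(th)+28*np.cos(th))
# diff check blue vs grey home lids
y=-.013
g=np.array([538.2-76*np.sin(y),18.5+76*np.cos(y)])
over("s14","ov5",(190,90,310,220),6,[(box((538.2,18.5),y,34.5,11,75),(255,0,0)),(box((538.2,18.5),y,38,13,62),(0,255,0)),(box(g,y,34.5,11,75),(255,0,0)),(box(g,y,38,13,62),(0,255,0))])
E
```

```text
[631.4510413   54.83971337 289.        ]
[631.320748    57.         277.62444122]
[634.85716987  57.         235.68751476]
1.4 217 624.7097224303246 281.60167140870266
1.4 203 627.089262430928 267.80537518886416
1.4 175 631.8483424321347 240.21278274918726
1.45 217 635.646862796334 281.79279659744293
1.45 203 637.333901567477 267.89481472291675
1.45 175 640.7079791097633 240.09885097386424
1.5 217 646.579886863022 281.43705373977554
1.5 203 647.5702076863698 267.4721239273187
1.5 175 649.5508493330656 239.54226430240521
1.55 217 657.481467764031 280.5353320075771
1.55 203 657.7725953532743 266.5383593089261
1.55 175 658.3548505317608 238.54441391162405
```

View pics/ov5.png

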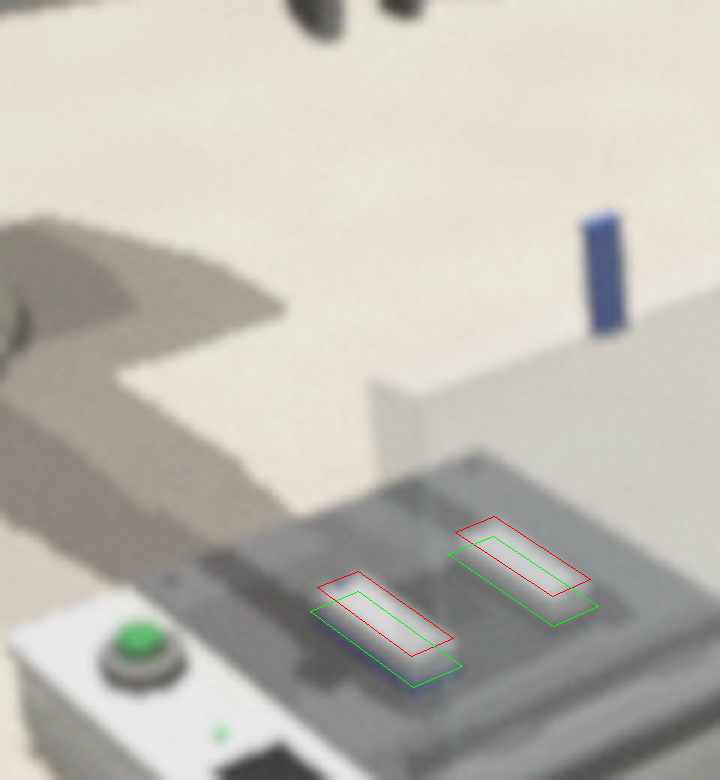

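The blue and grey slides show the same offset from the home model, so blue sits level with grey. I'll regrasp the tab.

Emit:
step_arm([
  {"travel": [35,14,0],"dr": [0,0,0],"jaw": 0},
  {"travel": [35,14,0],"dr": [0,0,0],"jaw": 0},
  {"travel": [27,10,0],"dr": [0,0,0],"jaw": 0},
  {"travel": [0,0,0],"dr": [0,0,0],"jaw": 0},
  {"travel": [0,0,0],"dr": [0,0,0],"jaw": 0},
])

```text
clock: 17.65
tcp_pos: [0.6393, 0.0576, 0.343]
ee_rot: [0.506, 0.494, -0.501, 0.499]
wrist_force: [-0.4, -0.1, 0.6]
width: 0.0426
```

```bash
python3 - <<'E'
from h import *
rep(-.013,(634,56.5,250))
E
```

```text
t 17.65 tcp [639.3  57.6 343. ] w 42.6 F [-0.4 -0.1  0.6] q [ 0.09  0.29  1.47 -0.    1.37  1.67]
 rot to go 1 [ 1.600e-02  1.000e-03 -3.141e+00]
 rot to go -1 [-0.001  0.01   0.   ]
 shift to go [ -5.3  -1.1 -93. ]
```

Emit:
step_arm([
  {"travel": [-4,-1,-30],"dr": [0,0.01,0],"jaw": 0},
  {"travel": [0,0,-30],"dr": [0,0,0],"jaw": 0},
  {"travel": [0,0,-25],"dr": [0,0,0],"jaw": 0},
  {"travel": [0,0,0],"dr": [0,0,0],"jaw": 0},
])

```text
clock: 18.15
tcp_pos: [0.6318, 0.0551, 0.2569]
ee_rot: [0.504, 0.497, -0.503, 0.496]
wrist_force: [0.2, -0.8, 0.3]
width: 0.0426
```

```bash
python3 - <<'E'
from h import *
rep(-.013,(634,56.5,250))
snap("scene","s15",(190,60,310,190),6)
E
```

```text
t 18.15 tcp [631.8  55.1 256.9] w 42.6 F [ 0.2 -0.8  0.3] q [0.08 0.35 1.59 0.   1.21 1.67]
 rot to go 1 [ 0.00e+00  1.00e-03 -3.14e+00]
 rot to go -1 [-0.001  0.     0.001]
 shift to go [ 2.2  1.4 -6.9]
```

View pics/s15.png

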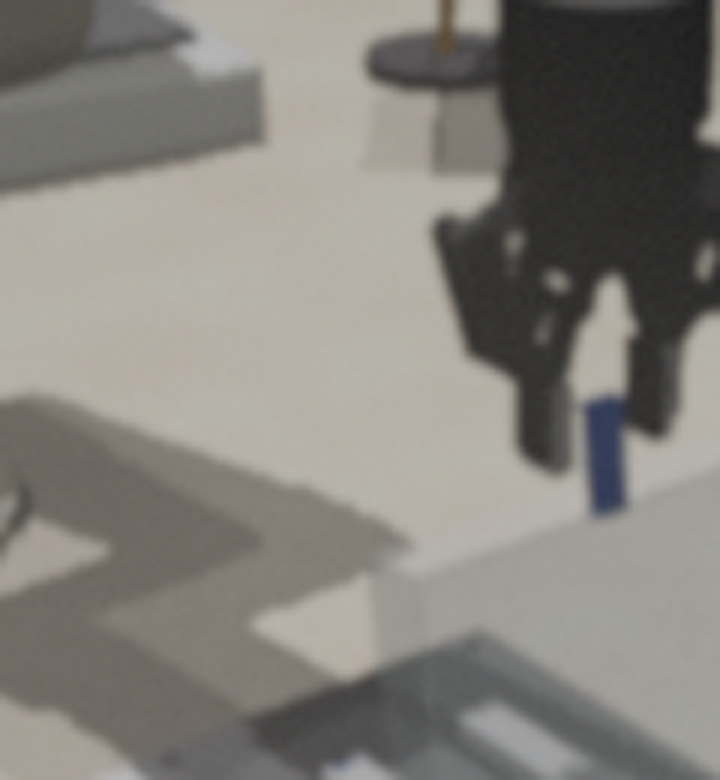

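Emit:
step_arm([
  {"travel": [2,1,-7],"dr": [0,0,0],"jaw": 0},
  {"travel": [0,0,0],"dr": [0,0,0],"jaw": 0.3},
  {"travel": [0,0,0],"dr": [0,0,0],"jaw": 0.9},
  {"travel": [0,0,0],"dr": [0,0,0],"jaw": 0.9},
  {"travel": [0,0,0],"dr": [0,0,0],"jaw": 0.9},
], force=25)

```text
clock: 18.82
tcp_pos: [0.636, 0.0549, 0.2544]
ee_rot: [0.505, 0.494, -0.502, 0.498]
wrist_force: [0.2, -0.9, -1.7]
width: 0.0156
```

```bash
python3 - <<'E'
from h import *
rep(-.013,(634,56.5,250))
E
```

```text
t 18.825 tcp [636.   54.9 254.4] w 15.6 F [ 0.2 -0.9 -1.7] q [ 0.08  0.35  1.58 -0.    1.2   1.67]
 rot to go 1 [ 1.10e-02 -2.00e-03 -3.14e+00]
 rot to go -1 [0.001 0.007 0.001]
 shift to go [-2.   1.6 -4.4]
```

Emit:
step_arm([
  {"travel": [-20,0,-1],"dr": [0,0,0],"jaw": 0.9},
  {"travel": [-20,0,-3],"dr": [0,0,0],"jaw": 0.9},
  {"travel": [-20,0,-5],"dr": [0,0,0],"jaw": 0.9},
  {"travel": [-19,0,-7],"dr": [0,0,0],"jaw": 0.9},
  {"travel": [-18,0,-9],"dr": [0,0,0],"jaw": 0.9},
  {"travel": [-17,0,-11],"dr": [0,0,0],"jaw": 0.9},
])

```text
clock: 19.58
tcp_pos: [0.5258, 0.0564, 0.2231]
ee_rot: [0.51, 0.491, -0.497, 0.502]
wrist_force: [-1.1, -0.0, 3.7]
width: 0.0153
```

```bash
python3 - <<'E'
from h import *
rep(-.013)
s=readout.state()["tcp_pos"]*1e3; dx,dz=s[0]-634,s[2]+19-63; print("th",np.arctan2(dz,-dx)-np.arctan2(28,203),"r",np.hypot(dx,dz),"want",np.hypot(28,203))
E
```

```text
t 19.575 tcp [525.8  56.4 223.1] w 15.3 F [-1.1 -0.   3.7] q [ 0.1   0.2   1.86 -0.    1.06  1.69]
 rot to go 1 [ 3.70e-02  2.00e-03 -3.14e+00]
 rot to go -1 [-0.001  0.023  0.001]
th 0.8903045880294859 r 209.25376277816446 want 204.92193635626225
```

Emit:
step_arm([
  {"travel": [-16,0,-13],"dr": [0,0.01,0],"jaw": 0.9},
  {"travel": [-15,0,-14],"dr": [0,0.01,0],"jaw": 0.9},
  {"travel": [-14,0,-15],"dr": [0,0,0],"jaw": 0.9},
  {"travel": [-13,0,-16],"dr": [0,0,0],"jaw": 0.9},
  {"travel": [-11,0,-17],"dr": [0,0,0],"jaw": 0.9},
  {"travel": [-9,0,-18],"dr": [0,0,0],"jaw": 0.9},
  {"travel": [-7,0,-19],"dr": [0,0,0],"jaw": 0.9},
])

```text
clock: 20.45
tcp_pos: [0.44, 0.0576, 0.1145]
ee_rot: [0.507, 0.494, -0.499, 0.499]
wrist_force: [-1.6, -0.9, 2.1]
width: 0.0154
```

```bash
python3 - <<'E'
from h import *
rep(-.013)
s=readout.state()["tcp_pos"]*1e3; dx,dz=s[0]-634,s[2]+19-63; print("th",np.arctan2(dz,-dx)-np.arctan2(28,203),"r",np.hypot(dx,dz),"want",np.hypot(28,203))
E
```

```text
t 20.45 tcp [440.   57.6 114.5] w 15.4 F [-1.6 -0.9  2.1] q [0.13 0.23 2.12 0.   0.78 1.71]
 rot to go 1 [ 0.019  0.005 -3.141]
 rot to go -1 [-0.003  0.012  0.   ]
th 0.21171285610650148 r 206.39995578546373 want 204.92193635626225
```

Emit:
step_arm([
  {"travel": [-4,0,-15],"dr": [0,0.01,0],"jaw": 0.9},
  {"travel": [-2,0,-14],"dr": [0,0,0],"jaw": 0.9},
  {"travel": [-1,0,-7],"dr": [0,0,0],"jaw": 0.9},
])

```text
clock: 20.82
tcp_pos: [0.4307, 0.0577, 0.0767]
ee_rot: [0.503, 0.498, -0.503, 0.495]
wrist_force: [-2.9, -0.8, 1.0]
width: 0.0156
```

Emit:
step_arm([
  {"travel": [0,0,-3],"dr": [0,0,0],"jaw": 0.9},
])

```text
clock: 20.95
tcp_pos: [0.4303, 0.0577, 0.0733]
ee_rot: [-0.503, -0.499, 0.504, -0.495]
wrist_force: [-5.3, 0.2, 2.2]
width: 0.0153
```

Emit:
step_arm([
  {"travel": [0,0,-2],"dr": [0,0,0],"jaw": 0.9},
])

```text
clock: 21.08
tcp_pos: [0.4303, 0.0577, 0.0717]
ee_rot: [-0.503, -0.499, 0.504, -0.495]
wrist_force: [-8.7, -1.4, 28.2]
width: 0.0153
```

Shut contact is felt, at 28 N. I'll release, lift and go to the button.

Emit:
step_arm([
  {"travel": [0,0,0.5],"dr": [0,0,0],"jaw": 0.5},
  {"travel": [0,0,0],"dr": [0,0,0],"jaw": 0.1},
  {"travel": [0,0,0],"dr": [0,0,0],"jaw": 0.1},
  {"travel": [0,0,20],"dr": [0,0,0],"jaw": 0.1},
  {"travel": [0,0,30],"dr": [0,0,0],"jaw": 0.1},
  {"travel": [0,0,30],"dr": [0,0,0],"jaw": 1},
  {"travel": [0,0,0],"dr": [0,0,0],"jaw": 1},
])

```text
clock: 21.95
tcp_pos: [0.4344, 0.0582, 0.156]
ee_rot: [0.505, 0.497, -0.502, 0.496]
wrist_force: [0.7, -0.4, 0.1]
width: 0.0026
```

```bash
python3 - <<'E'
from h import *
rep(-.013,(492,-75.2,105))
snap("scene","s16",(160,60,340,220),4)
E
```

```text
t 21.95 tcp [434.4  58.2 156. ] w 2.6 F [ 0.7 -0.4  0.1] q [0.13 0.16 2.09 0.   0.89 1.71]
 rot to go 1 [ 0.004  0.006 -3.141]
 rot to go -1 [-0.004  0.002  0.   ]
 shift to go [  57.6 -133.4  -51. ]
```

View pics/s16.png

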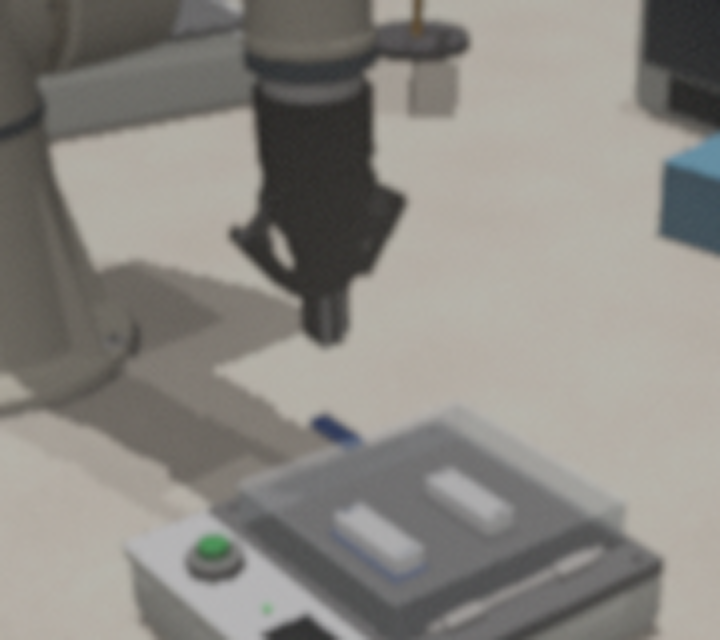

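The cover is shut, with the tab flat at (335,428). Moving above the button.

Emit:
step_arm([
  {"travel": [14,-33,0],"dr": [0,0,0],"jaw": 1},
  {"travel": [14,-33,0],"dr": [0,0,0],"jaw": 1},
  {"travel": [14,-33,0],"dr": [0,0,0],"jaw": 1},
  {"travel": [14,-33,-10],"dr": [0,0,0],"jaw": 1},
  {"travel": [0,0,-15],"dr": [0,0,0],"jaw": 1},
  {"travel": [0,0,-15],"dr": [0,0,0],"jaw": 1},
  {"travel": [0,0,0],"dr": [0,0,0],"jaw": 1},
])

```text
clock: 22.88
tcp_pos: [0.4867, -0.0762, 0.1062]
ee_rot: [-0.502, -0.5, 0.504, -0.494]
wrist_force: [-0.4, 0.7, -0.5]
width: 0.0001
```

```bash
python3 - <<'E'
from h import *
rep(-.013,(492,-75.2,86))
E
```

```text
t 22.875 tcp [486.7 -76.2 106.2] w 0.1 F [-0.4  0.7 -0.5] q [-0.16  0.32  2.01  0.01  0.82  1.42]
 rot to go 1 [ 0.013 -0.009  3.14 ]
 rot to go -1 [-0.006 -0.008 -0.001]
 shift to go [  5.3   1.  -20.2]
```

Emit:
step_arm([
  {"travel": [5,1,0],"dr": [-0.006,-0.008,0],"jaw": 1},
  {"travel": [0,0,-9],"dr": [0,0,0],"jaw": 1},
  {"travel": [0,0,-8],"dr": [0,0,0],"jaw": 1},
  {"travel": [0,0,0],"dr": [0,0,0],"jaw": 1},
])

```text
clock: 23.38
tcp_pos: [0.4921, -0.0734, 0.0886]
ee_rot: [0.502, 0.497, -0.502, 0.498]
wrist_force: [-0.2, 0.1, 0.3]
width: 0.0
```

```bash
python3 - <<'E'
from h import *
rep(-.013,(492,-75.2,86))
snap("scene","s17",(180,110,280,220),6)
E
```

```text
t 23.375 tcp [492.1 -73.4  88.6] w 0.0 F [-0.2  0.1  0.3] q [-0.15  0.35  2.02 -0.    0.77  1.43]
 rot to go 1 [-2.000e-03  1.000e-03  3.138e+00]
 rot to go -1 [ 0.001  0.001 -0.004]
 shift to go [-0.1 -1.8 -2.6]
```

View pics/s17.png

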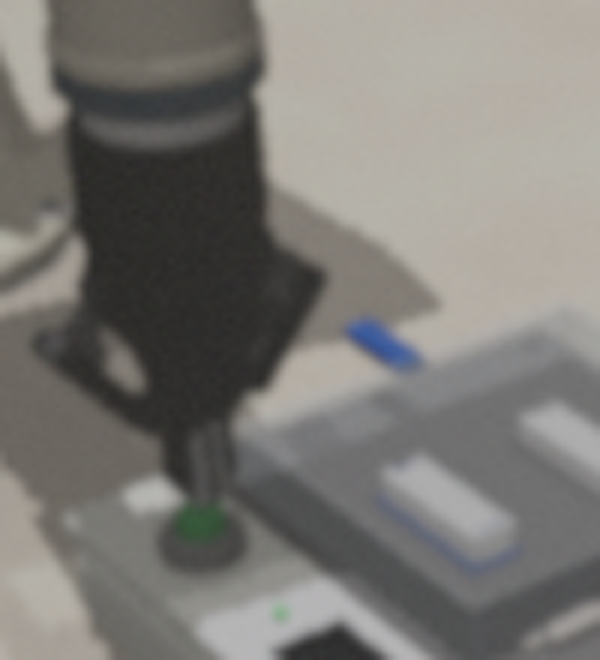

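Emit:
step_arm([
  {"travel": [0,-1.8,-3],"dr": [0,0,0],"jaw": 1},
  {"travel": [0,0,-2],"dr": [0,0,0],"jaw": 1},
  {"travel": [0,0,-2],"dr": [0,0,0],"jaw": 1},
])

```text
clock: 23.8
tcp_pos: [0.4927, -0.0756, 0.082]
ee_rot: [0.503, 0.497, -0.502, 0.498]
wrist_force: [-0.7, 0.6, 2.0]
width: 0.0001
```

Emit:
step_arm([
  {"travel": [0,0,-2],"dr": [0,0,0],"jaw": 1},
])

```text
clock: 23.92
tcp_pos: [0.4927, -0.0756, 0.08]
ee_rot: [0.503, 0.497, -0.502, 0.498]
wrist_force: [-0.5, 0.6, 3.1]
width: 0.0
```

Emit:
step_arm([
  {"travel": [0,0,-2],"dr": [0,0,0],"jaw": 1},
])

```text
clock: 24.05
tcp_pos: [0.4928, -0.0756, 0.0781]
ee_rot: [0.503, 0.497, -0.502, 0.498]
wrist_force: [-1.6, 0.9, 5.0]
width: -0.0002
```

Emit:
step_arm([
  {"travel": [0,0,-2],"dr": [0,0,0],"jaw": 1},
])

```text
clock: 24.18
tcp_pos: [0.4929, -0.0756, 0.0774]
ee_rot: [0.503, 0.497, -0.502, 0.498]
wrist_force: [-11.1, 2.8, 42.2]
width: 0.0
```

Emit:
step_arm([
  {"travel": [0,0,0],"dr": [0,0,0],"jaw": 1},
  {"travel": [0,0,15],"dr": [0,0,0],"jaw": 1},
  {"travel": [0,0,30],"dr": [0,0,0],"jaw": 1},
  {"travel": [-10,-30,40],"dr": [0,0,0],"jaw": 1},
  {"travel": [-20,-60,40],"dr": [0,0,0],"jaw": 1},
  {"travel": [-20,-60,20],"dr": [0,0,0],"jaw": 1},
  {"travel": [-20,-60,0],"dr": [0,0,0],"jaw": 1},
  {"travel": [-20,-60,0],"dr": [0,0,0],"jaw": 1},
  {"travel": [0,0,0],"dr": [0,0,0],"jaw": 1},
])

```text
clock: 25.3
tcp_pos: [0.4065, -0.3357, 0.2252]
ee_rot: [0.502, 0.494, -0.501, 0.502]
wrist_force: [-0.9, 1.1, 0.1]
width: -0.0001
```

```bash
python3 - <<'E'
from h import *
rep()
snap("scene","s18",(40,130,420,330),2); snap("top","t18",(60,100,460,300),2)
E
```

```text
t 25.3 tcp [ 406.5 -335.7  225.2] w -0.1 F [-0.9  1.1  0.1] q [-0.69  0.2   1.86 -0.    1.07  0.88]
 rot to go 1 [-0.013  0.011  3.137]
 rot to go -1 [ 0.007  0.008 -0.004]
```

View pics/s18.png

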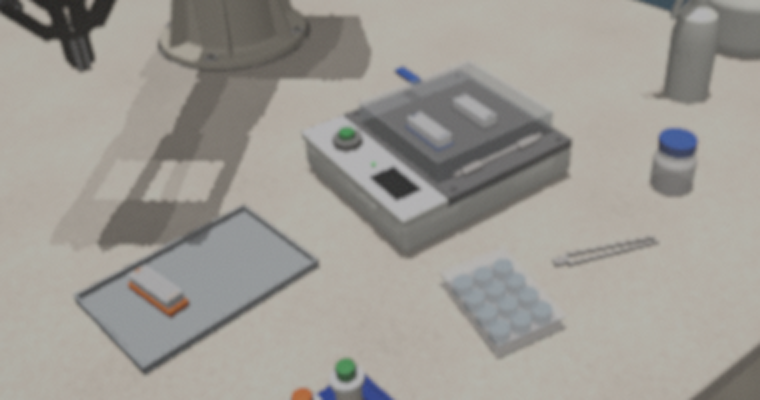

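View pics/t18.png

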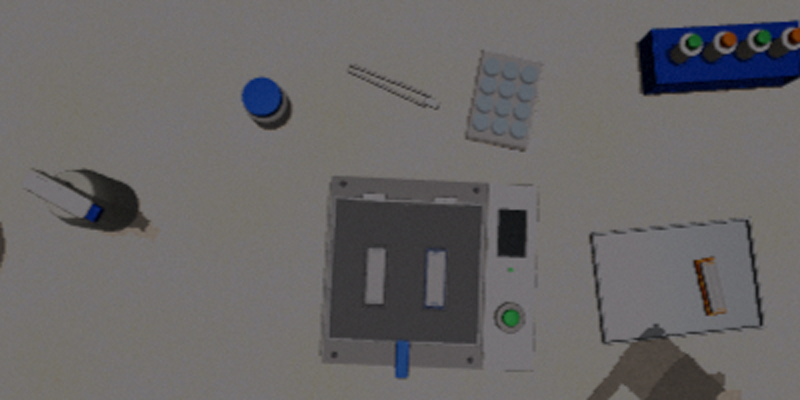

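The cover is shut, the blue slide is in its pocket, and orange and the other objects haven't moved. One numeric check of the tab against the start before handing in.

```bash
python3 - <<'E'
from h import *
def cen(d,win):
    u0,v0,u1,v1=win; f=d["frame"][v0:v1,u0:u1].astype(float); w=f[...,2]-f[...,0]
    w=np.clip(w-w.max()*.35,0,None); yy,xx=np.mgrid[v0:v1,u0:u1]; return round((w*xx).sum()/w.sum(),2),round((w*yy).sum()/w.sum(),2)
for a,b,w in(("top0","t18",(254,265,270,292)),("scene0","s18",(230,155,255,175)),("top0","t18",(178,136,206,160))): print(cen(load(a),w),cen(load(b),w))
from cell import hand_in
print(hand_in())
E
```

```text
(np.float64(260.59), np.float64(279.22)) (np.float64(260.6), np.float64(279.22))
(np.float64(243.26), np.float64(166.9)) (np.float64(243.25), np.float64(166.9))
(np.float64(190.28), np.float64(147.67)) (np.float64(190.28), np.float64(147.68))
the job is handed in; nothing more can be done
None
```

The job is done and handed in at about 25 s of the 67 s allowed. I opened the cover by its tab and set the blue slide in the free pocket. I then pressed it home, shut the cover, pressed the green button and moved the arm clear.

- **Slide:** pressing stopped hard with the fingertips at lid height 74.9 mm; fully home is 75 mm. In the camera view it sits level with the grey slide.
- **Cover:** the tab is back within 0.01 pixel of its starting place in both cameras, so the cover is fully shut.
- **Button:** the fingertip stopped hard about 5.6 mm below the nominal button top, against 5 mm of full travel. I take that as fully in; there was no direct reading of the button's travel.
- **Other things:** the orange and grey slides and the back-of-bench items look unmoved in the final pictures. Only the jar was compared numerically; it had moved about 0.01 pixel.

**Firm presses:** the wrist force briefly reached 46 N on the slide and 42 N on the button. Both were fingertip contacts and well under the 120 N wrist limit, but above the 40 N figure for the arm and gripper body.

**Camera disagreement:** the scene camera showed the slides and the button about 1 to 2 pixels below my model of the station. The screw positions agreed to about 1 mm between the cameras, so I worked from the top camera.

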